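Calibrate the pottery-room bench scale with the stylus

ROBOT

A 6-joint arm with a two-finger parallel gripper is mounted at the origin on the work surface. World frame = base frame: x ahead of the robot, y to its left, z up, the work surface at z = 0. Lengths are in mm, angles in rad, forces in N, time in s.
With the tool pointing down it reaches from about 275 to 750 mm from the base axis. Payload 10.2 kg.
Tool frame: the origin (TCP) lies at the very end of the fingers, on their centre line; the grasp point (between the pads) lies behind it (ctrl.grasp_offset is the z of the grasp point in the tool frame, in mm); z points along the fingers, y is the direction in which the jaws open and shut (so a half turn about z gives the same grasp; the last joint's range is limited). The gripper opens to 85 mm and grips with 20 to 120 N. Pads are 22 mm wide; open, the fingers measure 114 mm over their backs; the gripper's body (76 mm by 85 mm) begins 54 mm behind the grasp point. The pads swing forward as they close: fully open they stand 13 mm farther back than shut.
Start: joints at [-1.373, 0.313, 1.498, -0, 1.331, -0.223], TCP at [214.446, -479.212, 231.294] pointing down, gripper open.
Joint ranges: [-2.94, 2.94], [-0.97, 2.17], [0.19, 2.56], [-1.23, 4.37], [0.02, 3.11], [-2.88, 2.88]. Speed limits (rad/s): [2.39, 2.39, 3.01, 3.14, 3.14, 3.14].

INTERFACE

Orientations are given as a unit quaternion [w, x, y, z].
In Python, from rig import ctrl, capture, job gives the robot as it stands. The module is installed in compiled form; this text tells all that it offers.
- The arm moves only by the tool move_arm, never from a script. Its argument "series" is a list of rows, each a list of 7 numbers: the turn, a rotation vector about the tool's x, y, z in rad, then the shift along the tool's x, y, z in cm, then the opening, from 0 (shut) to 1 (fully open). A call has 1 to 5 rows; each row is the pose to reach, as a shift and turn from the pose measured when the call began, along the tool's axes at that moment; what a row does not reach only later rows make up. A row lasts 1/12 s, in which the tool goes at most 41.7 mm and 7.16 degrees, less where a joint would pass 70% of its speed; a pose out of reach is approached as far as the arm can. A call with a gripper value outside its range is refused whole. The fingers move at their own pace and stop on an object; "grip_force" is the grip in N (left out, the last holds). Time passes only in rows, so rows that repeat a pose let the fingers close. It gives the time, the measured TCP pose, the force and the opening at its end, in the units of the state.
- ctrl.sense(): the state, without advancing time (a new reading comes with each control period).
- capture(name): name is "scene" or "top"; returns a dict with "frame" (480x640x3 uint8, red, green, blue), "mtx" (3x3 intrinsics, pixels), "dist" ([k1, k2, p1, p2, k3] as OpenCV has them; the pictures are not rectified), "R" (3x3) and "t" (3): a world point X has camera coordinates R X + t. Camera axes: x right, y down, z forward; pixel columns grow to the right and rows downward; lengths in mm; the calibration is good to about 2 mm. A picture is of the moment at which its call begins. There is no depth.
- job.finish_job(): hands the job in, once; it reports no verdict.
The state is a dict: "time_s": time; "joints": joint angles; "dq": joint speeds; "tau": joint torques, N m; "eef_pos": TCP position; "ee_rot": TCP orientation; "force": force on the tool from outside, world axes, zero at the start; "wrist_torque": the same for the moment, N m; "grip_width": opening from 0.0 (shut) to 1.0 (fully open).
Only numpy, scipy, OpenCV 4.12 (cv2) and the standard library are available. Lean on these libraries where they do the work, as an engineer would, in place of code of your own. Each camera call takes 0.05 s, during which the arm holds its last target.

TASK

Calibrate the bench scale: set the largest of the three steel knob weights upright in the middle of the steel pan, putting it down and not dropping it. With the weight standing there, take the ball stylus from the tool stand, push its tip straight down into the round bore in the scale's front panel and hold the recessed key fully down for two seconds; press it with the stylus, not with a finger. Then stand the stylus in its free hole of the stand again, fully down, and leave the weight on the pan and the other weights and tools where they are.

Things in the scene. Friction and masses are not known exactly. Their poses are not given: they have to be found in the camera images.
- scale: Bench scale, fixed: grey case 250 mm deep (own x) by 190 mm wide, 50 mm high. Origin: centre of the underside; own +x points from front panel to rear, z up. The level front panel (white, front 75 mm, 50 mm above the table) has a display in the middle, two flat oblong keys at one end (own -y) and the round bore of the calibration key at the other (own +y). Behind it the square steel pan.
- pan_centre (a point): Middle of the upper face of the scale's flat steel pan, 66 mm above the table; the pan is 160 by 160 mm, level.
- cal_mouth (a point): Centre of the mouth of the calibration key's bore, on the panel surface 50 mm above the table. The bore is vertical, 18 mm in diameter; the flat top of the grey key (15 mm in diameter) lies 6 mm below the mouth when up.
- cal_travel (a joint): Travel of the calibration key: 0 up, 0.005 m fully down (key top then 11 mm below the panel). Spring: 1.5 N to start it, 5 N fully down; it comes up by itself.
- cal_key: The calibration key's grey cap, 15 mm in diameter, inside the bore. Origin on its axis, 12 mm below its top; it moves with the key.
- weight_block: Wooden block 70 mm (own x) by 200 mm (own y), 16 mm high, fixed on the table; the three weights stand in a row along own y, about 65 mm apart, in any order, on its flat top. Origin: centre of the underside.
- weight_large: The calibration weight, 500 g, polished steel: the largest of the three knob weights. Cylinder 38 mm in diameter and 44 mm high, above it a neck and a knob 23 mm in diameter, 64 mm high in all. Origin: centre of its underside; own z up.
- weight_medium: Steel knob weight 28 mm in diameter, 50 mm high, 200 g, not needed. Origin: centre of its underside.
- weight_small: Steel knob weight 22 mm in diameter, 41 mm high, 100 g, not needed. Origin: centre of its underside.
- tool_stand: Wooden tool stand 64 mm (own x) by 210 mm (own y), 65 mm high, fixed on the table, with three vertical through holes of 16 mm in a row along own y, 70 mm apart. Each holds one tool, in any order. Origin: centre of the underside.
- tool_stand_hole0 (a point): Centre of the mouth of hole 0 of the stand, on its top face 65 mm above the table, at own y = -70 mm.
- tool_stand_hole1 (a point): Centre of the mouth of hole 1 of the stand, on its top face 65 mm above the table, at own y = 0 mm.
- tool_stand_hole2 (a point): Centre of the mouth of hole 2 of the stand, on its top face 65 mm above the table, at own y = 70 mm.
- stylus: Ball stylus, about 60 g, 162 mm long, upright and point down in a stand hole; its handle ends plain on top (no loop, no bristles). Origin: the point of its tip; own z up the handle. Ball tip 8 mm wide on a 6 mm shank; a flat shoulder 26 mm wide at z = 50 mm rests on the stand's top; round wooden handle 16 mm wide from z = 62 to 157 mm: grip it there from above, at z about 125 mm.
- loop_tool: Modelling tool with a steel wire loop on top, standing in the stand, top 105 mm above the stand; not needed. Origin: lower end, 50 mm below the stand's top.
- brush: Stubby brush, bristles up, standing in the stand, top 105 mm above the stand; not needed. Origin: lower end, 50 mm below the stand's top.
Things that resemble listed ones, but are neither listed nor needed, are in the scene too. What is shaped like the weight_large but orange is not meant.

How it is judged:
By the outcome, as a careful person would: the job done as asked, in the order asked, and still so for the second after the job is handed in, with the robot touching nothing.
It also fails if it takes over 72 s, if anything falls off the work surface, if the arm or the gripper's body presses on something with over 40 N, if the wrist force passes 120 N, or if a joint passes its speed limit or range.

## Working session

There is one attempt and no reset: what is moved stays moved. The work goes in short steps, Python scripts to look and compute and a tool call to move; the robot and the scene stay as the last step left them, time stands still between calls to the robot, and variables do not carry over. Pictures are saved under pics/ and viewed, and the job is handed in when it is done.

Besides the shell and the picture viewer there is one more tool, called after "Request:" as name(argument=value, ...) on one line, values as JSON. move_arm: Moves the arm, as the interface text tells. Its arguments: {"type":"object","properties":{"series":{"type":"array","items":{"type":"array","items":{"type":"number"}}},"grip_force":{"type":"number"}},"required":["series"]}

```bash
mkdir -p pics
python3 - <<'E'
from rig import ctrl,capture
import cv2,numpy as np
for n in("scene","top"):
    c=capture(n); cv2.imwrite(f"pics/{n}0.png",c["frame"][:,:,::-1]); np.savez(f"{n}0.npz",**c)
    print(n,c["mtx"].tolist(),c["dist"],c["R"].tolist(),c["t"])
print(ctrl.sense(),ctrl.grasp_offset)
E
```

```text
scene [[490.1275509631397, 0.0, 310.46248600225766], [0.0, 490.1275509631397, 240.66061891995415], [0.0, 0.0, 1.0]] [-0.06469748  0.          0.          0.          0.        ] [[0.24814537775311077, 0.9686177601545816, -0.014265560377624158], [0.5677750854094087, -0.15735556486696872, -0.8080041327825843], [-0.7848919186028765, 0.19240286099359033, -0.5890040875863057]] [-170.24899379 -250.12732963 1344.19263709]
top [[522.5939737541199, 0.0, 323.2573590740076], [0.0, 522.5939737541199, 244.65016820337746], [0.0, 0.0, 1.0]] [0.04180104 0.         0.         0.         0.        ] [[0.0026048053134344507, -0.9999821435736612, 0.005378431286542101], [-0.9852116693265278, -0.0034877053122547904, -0.1713061660725937], [0.17132186554002757, -0.00485267405456221, -0.9852031617602556]] [  46.5874915   538.1894972  1206.34550397]
{'time_s': 0.1, 'joints': array([-1.37337045e+00,  3.13384737e-01,  1.49830484e+00,  1.39195989e-05,
        1.33098299e+00, -2.23390862e-01]), 'dq': array([-0.00133595, -0.00143167, -0.00342625, -0.00098595,  0.00027352,
       -0.00057439]), 'tau': array([ 2.74523656e-03, -4.12901115e+01, -2.60141301e+01, -2.15108489e-04,
        3.01436485e-03,  1.31868042e-06]), 'eef_pos': array([ 214.42119801, -478.99330952,  230.81824344]), 'ee_rot': array([-5.39825702e-04,  9.77945908e-01,  2.08857630e-01,  1.37689793e-05]), 'force': array([-0.0885087 , -0.62744756,  0.07450713]), 'wrist_torque': array([ 0.03786307, -0.00071435, -0.01328461]), 'grip_width': 0.9994128132992899} -18.700000000000003
```

View pics/scene0.png

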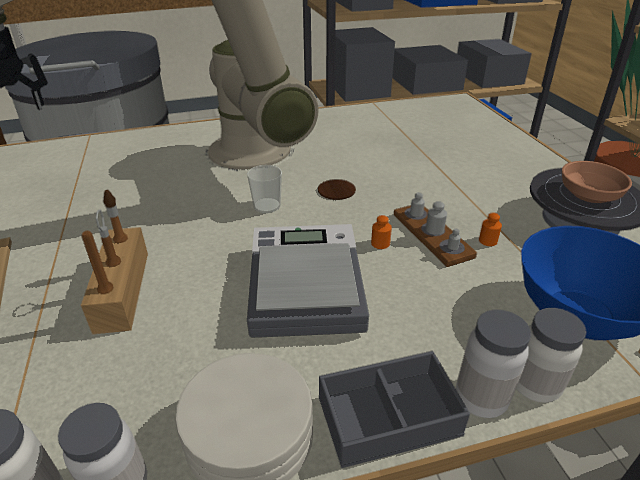

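View pics/top0.png

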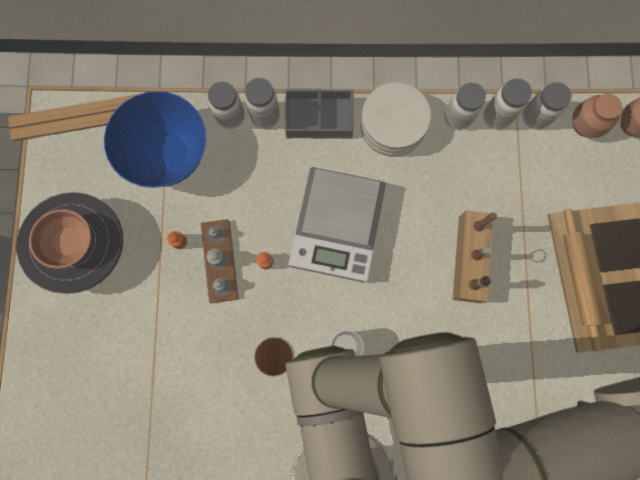

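Scene picture: candidates for the large weight are steel knobs at (418,205), (436,217) and (454,240), plus orange look-alikes at (381,233) and (490,229). Candidates for the stylus are the stand tools at (97,265) plain, (105,235) loop and (113,212) brush. Next I check the choice in close crops.

Run:
```python
import cv2,numpy as np
s=cv2.imread("pics/scene0.png");t=cv2.imread("pics/top0.png")
def cr(i,x,y,w,h,W,H): return cv2.resize(i[y:y+h,x:x+w],(W,H),interpolation=cv2.INTER_CUBIC)
a=cr(s,360,180,160,90,400,225);b=cr(s,70,180,100,160,200,320)
c=cr(t,140,200,160,120,400,300);d=cr(t,440,200,80,110,200,275);e=cr(t,280,160,120,130,360,390)
o=np.zeros((600,800,3),np.uint8)
o[:225,:400]=a;o[:320,400:600]=b;o[225:525,:400]=c;o[:275,600:800]=d
cv2.imwrite("pics/crop1.png",o)
e=cr(t,280,160,120,130,552,598);cv2.imwrite("pics/crop2.png",e)
e=cr(s,240,215,140,125,672,600);cv2.imwrite("pics/crop3.png",e)
```

```text
(no output)
```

View pics/crop1.png

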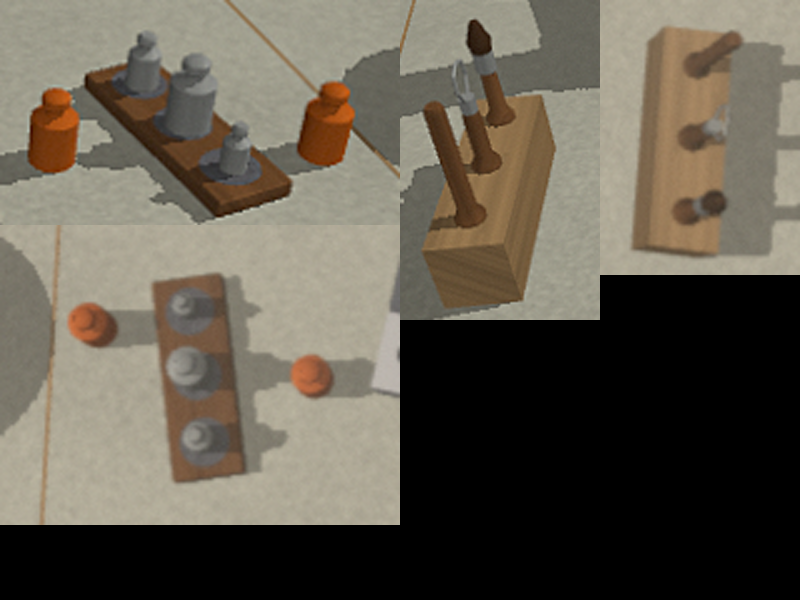

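View pics/crop2.png

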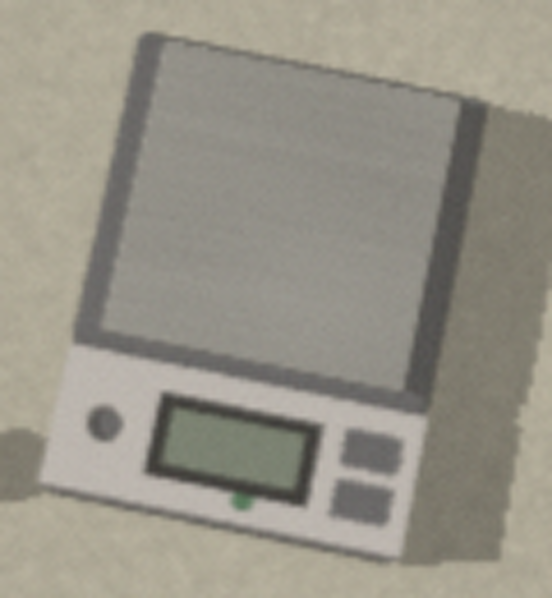

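View pics/crop3.png

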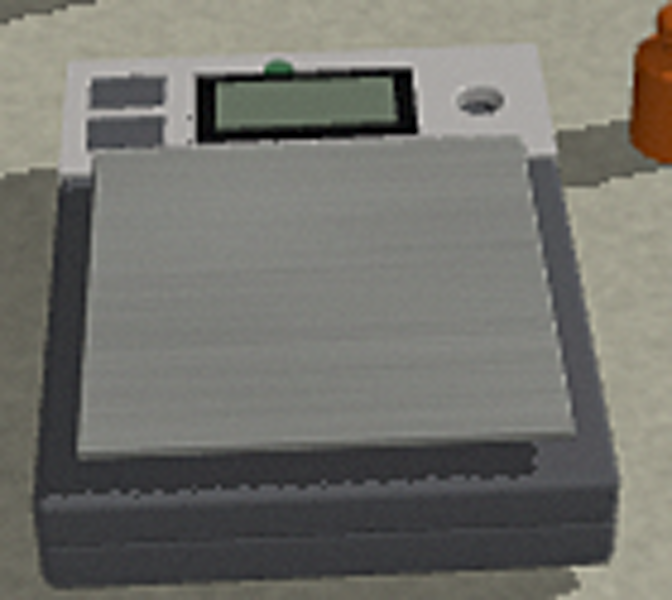

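```bash
cat > h.py <<'E'
import numpy as np,cv2
def load(n): return dict(np.load(n+".npz"))
def ray(c,uv):
    p=cv2.undistortPoints(np.array([[uv]],float),c["mtx"],c["dist"])[0,0]
    return -c["R"].T@c["t"], c["R"].T@np.array([p[0],p[1],1.])
def onz(c,uv,z):
    o,d=ray(c,uv); return o+d*(z-o[2])/d[2]
def tri(c1,u1,c2,u2):
    o,d=ray(c1,u1);p,e=ray(c2,u2); d/=np.linalg.norm(d);e/=np.linalg.norm(e)
    s=np.linalg.lstsq(np.c_[d,-e],p-o,rcond=None)[0]
    a,b=o+s[0]*d,p+s[1]*e
    return (a+b)/2,np.linalg.norm(a-b)
def proj(c,X):
    return cv2.projectPoints(np.array([X],float),cv2.Rodrigues(c["R"])[0],c["t"],c["mtx"],c["dist"])[0][0,0]
E
python3 - <<'E'
from h import *
np.set_printoptions(precision=1,suppress=True)
t=load("top0");s=load("scene0")
C=lambda x,y,sc,ox,oy:((x+.5)/sc-.5+ox,(y+.5)/sc-.5+oy)
T=lambda x,y:C(x,y,4.6,280,160)
S=lambda x,y:C(x,y,4.8,240,215)
print("bore",tri(t,T(104,423),s,S(480,100)),onz(t,T(104,423),50),onz(s,S(480,100),50))
tp=[(160,38),(460,100),(408,392),(100,330)]
sp=[(576,435),(78,455),(97,152),(523,137)]
A=np.array([onz(t,T(*p),66) for p in tp]);B=np.array([onz(s,S(*p),66) for p in sp])
for a,b,p,q in zip(A,B,tp,sp): print(a,b,tri(t,T(*p),s,S(*q)))
print("pan",A.mean(0),B.mean(0))
for Q in(A,B): print("yaw",np.degrees(np.arctan2(*((Q[0]+Q[1]-Q[2]-Q[3])[[1,0]]))), [np.linalg.norm(Q[i]-Q[i-1]) for i in range(4)])
k=(C(185,361-225,2.5,140,200),C(197,62,2.5,360,180))
print("knob",k,tri(t,k[0],s,k[1]),onz(t,k[0],78))
y=(C(135,40,2.5,440,200),C(32,106,2,70,180))
print("styl",y,tri(t,y[0],s,y[1]),onz(t,y[0],177))
E
```

```text
bore (array([520.8,  99.1,  49.3]), np.float64(1.495680007678769)) [520.5  98.4  50. ] [521.9  99.5  50. ]
[723.   70.3  66. ] [727.1  68.   66. ] (array([723.9,  69.8,  62.7]), np.float64(1.0536395123080855))
[689.8 -87.   66. ] [694.4 -86.9  66. ] (array([690.9, -87. ,  62.7]), np.float64(0.7870965653874915))
[534.6 -57.9  66. ] [537.1 -54.1  66. ] (array([535.1, -56. ,  64.9]), np.float64(4.174307315939286))
[566.4 100.3  66. ] [570.3 101.1  66. ] (array([567.1, 101.2,  63.6]), np.float64(1.7470374636170112))
pan [628.5   6.4  66. ] [632.2   7.   66. ]
yaw -10.728726461012712 [np.float64(159.43508969815846), np.float64(160.69553678465945), np.float64(157.95379456253477), np.float64(161.41577056045654)]
yaw -11.835316996077237 [np.float64(160.24419569339034), np.float64(158.27905530558627), np.float64(160.7147798705491), np.float64(158.66864600486156)]
knob ((213.7, 254.1), (438.5, 204.5)) (array([510.1, 304.1,  77.2]), np.float64(2.732105040419213)) [509.4 302.6  78. ]
styl ((493.7, 215.7), (85.75, 232.75)) (array([ 580.4, -318.7,  175.1]), np.float64(1.3009387388197855)) [ 580.  -318.8  177. ]
```

```bash
python3 - <<'E'
from h import *
np.set_printoptions(precision=1,suppress=True)
t=load("top0");s=load("scene0")
f=t["frame"];
def crop(fr,x,y,w,h,k,name): cv2.imwrite("pics/"+name,cv2.resize(fr[y:y+h,x:x+w,::-1],None,fx=k,fy=k,interpolation=cv2.INTER_CUBIC))
crop(t["frame"],445,200,60,105,5.5,"c_t.png")
crop(s["frame"],75,185,80,150,4,"c_s.png")
crop(t["frame"],190,210,60,100,6,"w_t.png")
crop(s["frame"],385,185,100,85,7,"w_s.png")
E
cd pics; python3 -c "
import cv2,numpy as np
a=cv2.imread('c_t.png');b=cv2.imread('c_s.png');o=np.zeros((600,800,3),np.uint8);o[:a.shape[0],:a.shape[1]]=a;o[:b.shape[0],400:400+b.shape[1]]=b;cv2.imwrite('stand.png',o)"
```

```text
(no output)
```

View pics/stand.png

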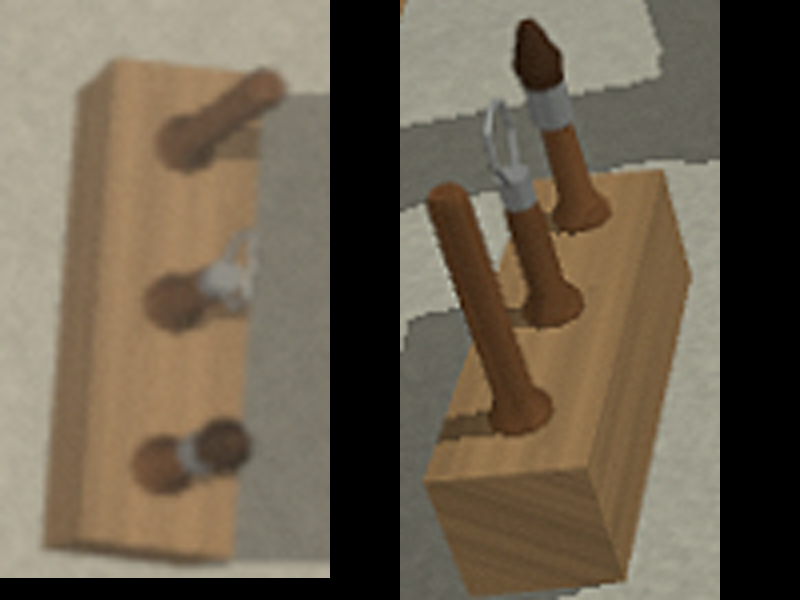

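View pics/w_t.png

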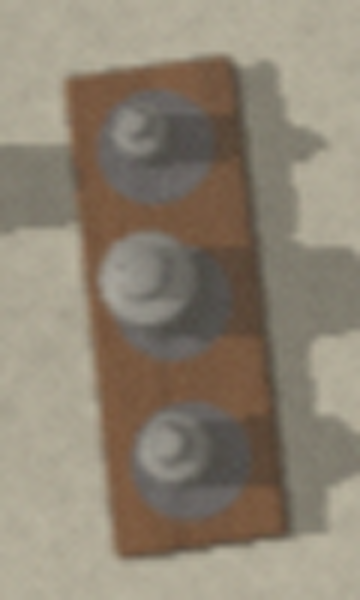

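View pics/w_s.png

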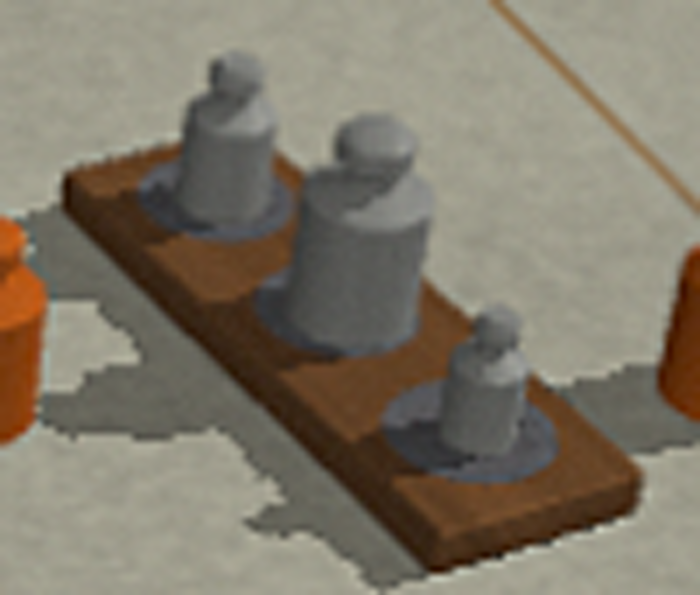

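Run:
```python
from h import *
np.set_printoptions(precision=1,suppress=True)
t=load("top0");s=load("scene0")
C=lambda x,y,sc,ox,oy:((x+.5)/sc-.5+ox,(y+.5)/sc-.5+oy)
W=lambda x,y:C(x,y,6,190,210); V=lambda x,y:C(x,y,7,385,185)
print("knob top",onz(t,W(143,270),80),"rim",onz(t,W(147,279),60),"disc",onz(t,W(173,297),16), onz(t,W(157,147),16),onz(t,W(192,461),16))
print("knobtri",tri(t,W(143,272),s,V(376,130)),"rim scene",onz(s,V(367,197),60), "bottom", onz(s,V(357,322),16))
P=lambda x,y:C(x,y,5.5,445,200);Q=lambda x,y:C(x-400,y,4,75,185)
cs=[(112,60),(262,73),(233,558),(78,545)]
A=np.array([onz(t,P(*c),65) for c in cs]);print(A,A.mean(0),[np.linalg.norm(A[i]-A[i-1]) for i in range(4)])
for n,c,d in(("sty",(184,143),(521,410)),("loop",(175,302),(555,303)),("br",(162,464),(583,210))):
    print(n,onz(t,P(*c),71),onz(s,Q(*d),71),tri(t,P(*c),s,Q(*d)))
print("styltop",tri(t,P(268,83),s,Q(446,190)),onz(t,P(268,83),176))
B=[onz(s,Q(*c),65) for c in((427,485),(588,467),(663,170))];print(np.array(B),np.linalg.norm(B[0]-B[1]),np.linalg.norm(B[2]-B[1]))
```

```text
knob top [507.9 302.8  80. ] rim [507.4 305.3  60. ] disc [506.7 303.5  16. ] [568.7 312.3  16. ] [440.1 293.4  16. ]
knobtri (array([507.9, 304.4,  78.9]), np.float64(2.8605871215677046)) rim scene [512.7 303.6  60. ] bottom [512.3 307.2  16. ]
[[ 618.6 -289.2   65. ]
 [ 613.  -353.5   65. ]
 [ 403.9 -330.3   65. ]
 [ 409.  -265.7   65. ]] [ 511.1 -309.7   65. ] [np.float64(210.97409946555584), np.float64(64.5569799383369), np.float64(210.411523572748), np.float64(64.78389873054535)]
sty [ 580.7 -316.7   71. ] [ 586.1 -316.    71. ] (array([ 581.4, -317.5,   67.4]), np.float64(0.4992908309845603))
loop [ 511.7 -309.6   71. ] [ 516.5 -307.1   71. ] (array([ 512. , -309.3,   68.1]), np.float64(2.222557079566505))
br [ 442.7 -300.8   71. ] [ 447.2 -299.2   71. ] (array([ 442.9, -300.8,   68.4]), np.float64(1.4320331033159908))
styltop (array([ 582.2, -317.4,  177.2]), np.float64(1.2060079245098825)) [ 582.5 -318.4  176. ]
[[ 615.5 -351.2   65. ]
 [ 621.1 -289.1   65. ]
 [ 413.9 -265.2   65. ]] 62.36401482939651 208.57605781148
```

```bash
cat > go.py <<'E'
import sys,numpy as np
from scipy.spatial.transform import Rotation as R
from rig import ctrl
def rel(x,y,z,yaw):
    s=ctrl.sense(); q=s["ee_rot"]; r=R.from_quat(q,scalar_first=True)
    a=np.radians(yaw)
    T=R.from_matrix(np.array([[np.cos(a),np.sin(a),0],[np.sin(a),-np.cos(a),0],[0,0,-1]]))
    rv=(r.inv()*T).as_rotvec(); d=r.inv().apply(np.array([x,y,z])-s["eef_pos"])/10
    print("t",round(s["time_s"],2),"pos",s["eef_pos"].round(1),"F",s["force"].round(1),"g",round(s["grip_width"],3))
    print("turn",rv.round(4),"shift cm",d.round(2),"dist",np.linalg.norm(d).round(1))
if __name__=="__main__": rel(*map(float,sys.argv[1:5]))
E
python3 go.py 509.5 304 230 8.4
```

```text
t 0.1 pos [ 214.4 -479.   230.8] F [-0.1 -0.6  0.1] g 0.999
turn [-1.100e-03 -1.000e-04  2.742e-01] shift cm [ 58.92 -59.41   0.16] dist 83.7
```

Request:
move_arm(series=[[0, 0, 0.1, 2.9, -2.9, 0, 1], [0, 0, 0.2, 5.8, -5.8, 0, 1], [0, 0, 0.274, 8.7, -8.7, 0, 1], [0, 0, 0.274, 11.6, -11.6, 0, 1], [0, 0, 0.274, 14.5, -14.5, 0, 1]])

```text
time_s: 0.52
eef_pos: [287.6, -285.4, 230.7]
ee_rot: [-0.001, 0.997, 0.073, -0.0]
force: [0.9, -0.4, 1.3]
grip_width: 1.001
```

```bash
python3 go.py 509.5 304 230 8.4
```

```text
t 0.52 pos [ 287.6 -285.4  230.7] F [ 0.9 -0.4  1.3] g 1.001
turn [-0.0017  0.0001 -0.0009] shift cm [ 30.51 -55.1    0.16] dist 63.0
```

Request:
move_arm(series=[[0, 0, 0, 2, -3.6, 0, 1], [0, 0, 0, 4, -7.2, 0, 1], [0, 0, 0, 6, -10.8, 0, 1], [0, 0, 0, 8, -14.4, 0, 1], [0, 0, 0, 10, -18, 0, 1]])

```text
time_s: 0.93
eef_pos: [360.4, -90.7, 231.0]
ee_rot: [-0.001, 0.997, 0.073, -0.0]
force: [0.3, -1.5, -0.2]
grip_width: 1.0
```

Request:
move_arm(series=[[0, 0, 0, 2, -3.6, 0, 1], [0, 0, 0, 4, -7.2, 0, 1], [0, 0, 0, 6, -10.8, 0, 1], [0, 0, 0, 8, -14.4, 0, 1], [0, 0, 0, 10, -18, 0, 1]])

```text
time_s: 1.35
eef_pos: [433.4, 104.2, 231.2]
ee_rot: [-0.001, 0.997, 0.073, -0.0]
force: [0.9, -0.6, 0.5]
grip_width: 1.001
```

```bash
python3 go.py 509.5 304 230 8.4
```

```text
t 1.35 pos [433.4 104.2 231.2] F [ 0.9 -0.6  0.5] g 1.001
turn [-0.0015  0.     -0.0009] shift cm [ 10.43 -18.66   0.15] dist 21.4
```

Request:
move_arm(series=[[0, 0, 0, 2.1, -3.6, 0, 1], [0, 0, 0, 4.2, -7.2, 0, 1], [0, 0, 0, 6.3, -10.8, 0, 1], [0, 0, 0, 8.4, -14.8, 0, 1], [0, 0, 0, 10.4, -18.6, 0, 1]])

```text
time_s: 1.77
eef_pos: [507.0, 298.9, 231.0]
ee_rot: [-0.001, 0.997, 0.073, -0.0]
force: [1.5, -0.6, 0.8]
grip_width: 1.003
```

Request:
move_arm(series=[[0, 0, 0, 0, 0, 3, 1], [0, 0, 0, 0, 0, 6, 1], [0, 0, 0, 0, 0, 9, 1], [0, 0, 0, 0, 0, 10, 1]])

```text
time_s: 2.1
eef_pos: [504.8, 298.5, 126.3]
ee_rot: [0.0, 0.997, 0.073, -0.004]
force: [-0.4, -0.4, -0.8]
grip_width: 1.002
```

```bash
python3 go.py 509.5 304 130 8.4
python3 - <<'E'
from rig import capture
import cv2,numpy as np
for n,(x,y,w,h) in dict(scene=(330,100,200,190),top=(130,180,200,150)).items():
    c=capture(n); f=c["frame"][y:y+h,x:x+w,::-1]; cv2.imwrite(f"pics/{n}1.png",cv2.resize(f,None,fx=3,fy=3,interpolation=cv2.INTER_CUBIC))
E
```

```text
t 2.1 pos [504.8 298.5 126.3] F [-0.4 -0.4 -0.8] g 1.002
turn [ 0.0002  0.0081 -0.0002] shift cm [ 0.54 -0.48 -0.37] dist 0.8
```

View pics/scene1.png

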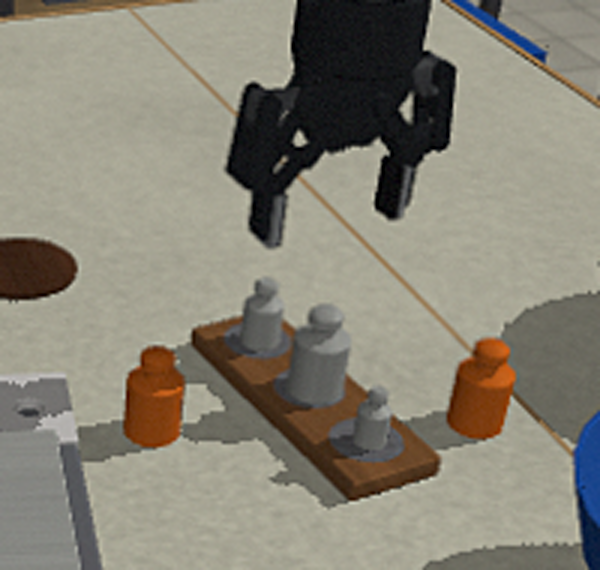

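View pics/top1.png

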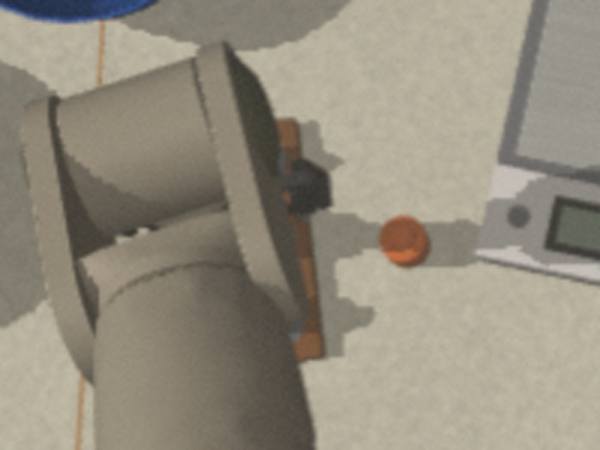

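Request:
move_arm(series=[[0, 0.008, 0, 0.5, -0.5, 0, 1], [0, 0.008, 0, 0.5, -0.5, 2.5, 1], [0, 0.008, 0, 0.5, -0.5, 5, 1], [0, 0.008, 0, 0.5, -0.5, 7, 1], [0, 0.008, 0, 0.5, -0.5, 8.5, 1]])

```text
time_s: 2.62
eef_pos: [510.9, 304.8, 44.9]
ee_rot: [-0.001, 0.997, 0.073, 0.003]
force: [-0.2, -0.3, 0.1]
grip_width: 0.997
```

```bash
python3 go.py 509.5 304 27 8.4;python3 - <<'E'
from rig import capture
import cv2,numpy as np
for n,(x,y,w,h) in dict(scene=(330,130,200,150)).items():
    c=capture(n); f=c["frame"][y:y+h,x:x+w,::-1]; cv2.imwrite(f"pics/{n}2.png",cv2.resize(f,None,fx=4,fy=4,interpolation=cv2.INTER_CUBIC))
E
```

```text
t 2.62 pos [510.9 304.8  44.9] F [-0.2 -0.3  0.1] g 0.997
turn [-0.001  -0.0056 -0.0009] shift cm [-0.16  0.06  1.79] dist 1.8
```

View pics/scene2.png

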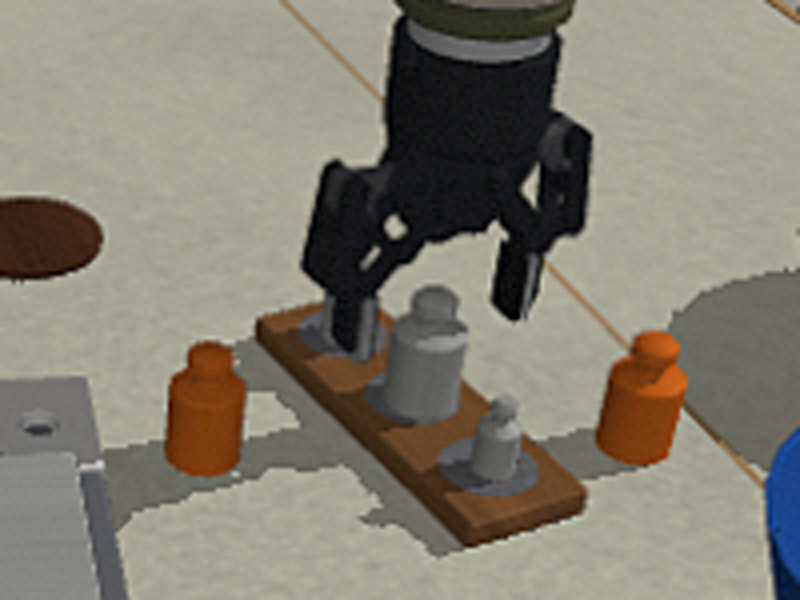

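Request:
move_arm(series=[[0, -0.005, 0, -0.1, 0, 1, 1], [0, -0.005, 0, -0.1, 0, 1.8, 1], [0, -0.005, 0, -0.1, 0, 1.8, 1], [0, -0.005, 0, -0.1, 0, 1.8, 0.6], [0, -0.005, 0, -0.1, 0, 1.8, 0.4]], grip_force=40)

```text
time_s: 3.08
eef_pos: [509.3, 304.4, 25.4]
ee_rot: [-0.0, 0.997, 0.073, -0.001]
force: [-0.8, -0.3, -0.2]
grip_width: 0.751
```

Request:
move_arm(series=[[0, 0, 0, 0, 0, 0, 0.3], [0, 0, 0, 0, 0, 0, 0.2], [0, 0, 0, 0, 0, 0, 0.2], [0, 0, 0, 0, 0, 0, 0.2], [0, 0, 0, 0, 0, 0, 0.2]])

```text
time_s: 3.5
eef_pos: [509.8, 304.7, 26.5]
ee_rot: [-0.001, 0.997, 0.073, 0.0]
force: [-1.2, 0.1, 5.0]
grip_width: 0.433
```

```bash
python3 go.py 509.5 304 27 8.4;python3 - <<'E'
from rig import capture
import cv2,numpy as np
for n,(x,y,w,h) in dict(scene=(330,130,200,150)).items():
    c=capture(n); f=c["frame"][y:y+h,x:x+w,::-1]; cv2.imwrite(f"pics/{n}3.png",cv2.resize(f,None,fx=4,fy=4,interpolation=cv2.INTER_CUBIC))
E
```

```text
t 3.5 pos [509.8 304.7  26.5] F [-1.2  0.1  5. ] g 0.433
turn [-0.001  -0.0002 -0.001 ] shift cm [-0.04  0.06 -0.05] dist 0.1
```

View pics/scene3.png

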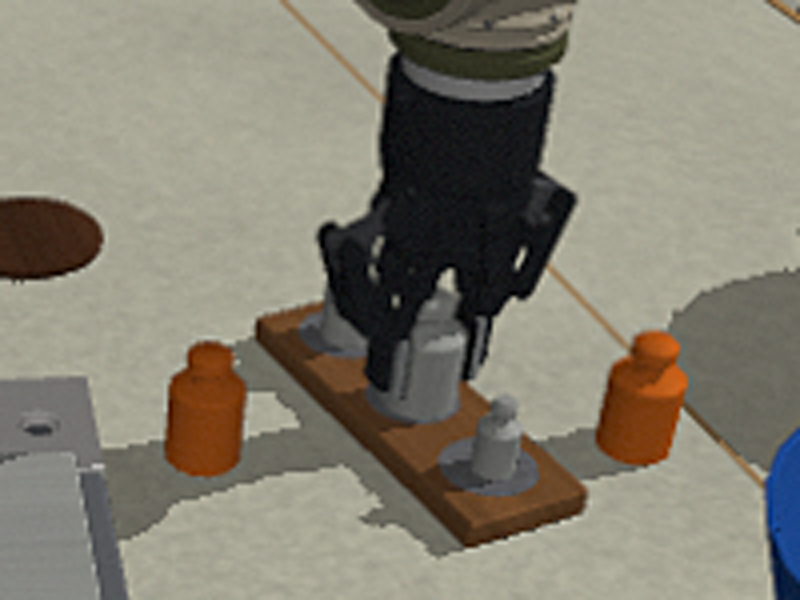

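Request:
move_arm(series=[[0, 0, 0, 0, 0, 0, 0.2], [0, 0, 0, 0, 0, -0.5, 0.2], [0, 0, 0, 0, 0, -1.5, 0.2], [0, 0, 0, 0, 0, -3, 0.2], [0, 0, 0, 0, 0, -5, 0.2]])

```text
time_s: 3.97
eef_pos: [509.0, 304.3, 76.4]
ee_rot: [-0.0, 0.997, 0.073, -0.001]
force: [-0.8, 0.2, -4.0]
grip_width: 0.436
```

Request:
move_arm(series=[[0, 0, 0, 0, 0, -2, 0.2], [0, 0, 0, 0, 0, -4, 0.2], [0, 0, 0, 0, 0, -6, 0.2], [0, 0, 0, 0, 0, -7, 0.2], [0, 0, 0, 0, 0, -7, 0.2]])

```text
time_s: 4.38
eef_pos: [510.0, 304.6, 148.9]
ee_rot: [-0.001, 0.997, 0.073, 0.001]
force: [-0.1, 0.4, -4.3]
grip_width: 0.434
```

```bash
python3 go.py 630 7 146.5 -11.2;python3 - <<'E'
from rig import capture
import cv2,numpy as np
for n,(x,y,w,h) in dict(scene=(330,80,200,150)).items():
    c=capture(n); f=c["frame"][y:y+h,x:x+w,::-1]; cv2.imwrite(f"pics/{n}4.png",cv2.resize(f,None,fx=4,fy=4,interpolation=cv2.INTER_CUBIC))
    c=capture("top");f=c["frame"][180:330,130:330,::-1];cv2.imwrite(f"pics/top4.png",cv2.resize(f,None,fx=4,fy=4,interpolation=cv2.INTER_CUBIC))
E
```

```text
t 4.38 pos [510.  304.6 148.9] F [-0.1  0.4 -4.3] g 0.434
turn [-0.0015 -0.0013  0.3412] shift cm [ 7.55 31.19  0.22] dist 32.1
```

View pics/scene4.png

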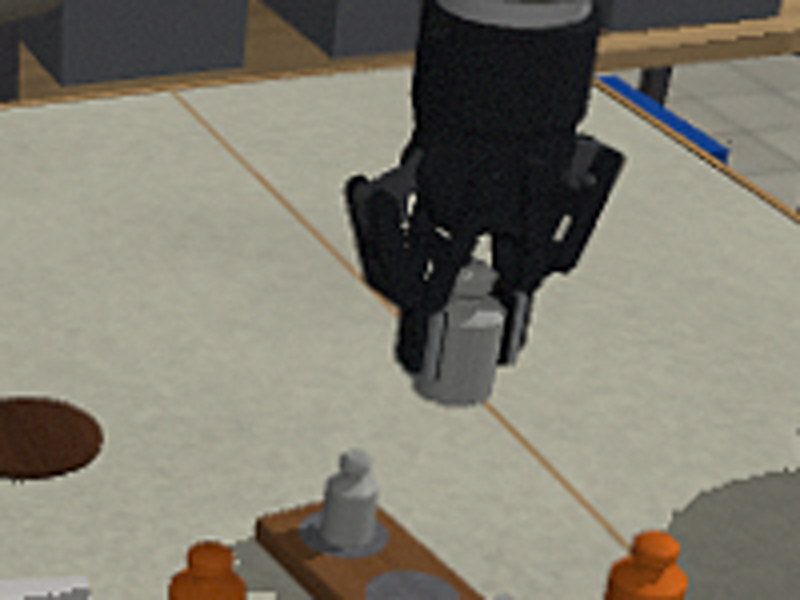

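Run:
```python
from h import *
s=load("scene0")
print(onz(s,(330+455/4,80+380/4),138.4), proj(s,[510,304.6,138.4])*1)
```

```text
[503.50020661 310.72486434 138.4       ] [442.39645156 177.00330775]
```

Request:
move_arm(series=[[0, 0, 0.07, 0.9, 3.7, 0, 0.2], [0, 0, 0.14, 1.8, 7.4, 0, 0.2], [0, 0, 0.21, 2.7, 11.1, 0, 0.2], [0, 0, 0.28, 3.6, 14.8, 0, 0.2], [0, 0, 0.34, 4.5, 18.5, 0, 0.2]])

```text
time_s: 4.9
eef_pos: [579.8, 125.9, 143.8]
ee_rot: [0.001, 0.995, -0.099, -0.003]
force: [0.9, -0.4, -5.4]
grip_width: 0.431
```

```bash
python3 go.py 630 7 146.5 -11.2
```

```text
t 4.9 pos [579.8 125.9 143.8] F [ 0.9 -0.4 -5.4] g 0.431
turn [ 0.0017  0.0065 -0.0023] shift cm [ 7.25 10.67 -0.3 ] dist 12.9
```

Request:
move_arm(series=[[0, 0.006, 0, 2.2, 3.2, 0, 0.2], [0, 0.006, 0, 4.4, 6.4, 0, 0.2], [0, 0.006, 0, 6.2, 9.4, 0, 0.2], [0, 0.006, 0, 7.25, 10.7, 0, 0.2], [0, 0.006, 0, 7.25, 10.7, 0, 0.2]])

```text
time_s: 5.32
eef_pos: [630.3, 2.9, 141.3]
ee_rot: [0.001, 0.995, -0.101, -0.001]
force: [0.2, 0.7, -4.7]
grip_width: 0.428
```

```bash
python3 go.py 630 7 76.5 -11.2
```

```text
t 5.32 pos [630.3   2.9 141.3] F [ 0.2  0.7 -4.7] g 0.428
turn [ 0.0026  0.0027 -0.0066] shift cm [-0.1  -0.42  6.48] dist 6.5
```

Request:
move_arm(series=[[0, 0.002, -0.006, -0.1, -0.4, 0, 0.2], [0, 0.002, -0.006, -0.1, -0.4, 2, 0.2], [0, 0.002, -0.006, -0.1, -0.4, 4, 0.2], [0, 0.002, -0.006, -0.1, -0.4, 5, 0.2], [0, 0.002, -0.006, -0.1, -0.4, 5, 0.2]])

```text
time_s: 5.73
eef_pos: [628.1, 8.2, 88.1]
ee_rot: [0.001, 0.995, -0.097, -0.004]
force: [-0.4, -0.3, -4.9]
grip_width: 0.432
```

```bash
python3 go.py 630 7 76.5 -11.2;python3 - <<'E'
from rig import capture
import cv2,numpy as np
c=capture("scene"); np.savez("scene5.npz",**c);f=c["frame"][150:350,200:400,::-1]; cv2.imwrite(f"pics/scene5.png",cv2.resize(f,None,fx=3,fy=3,interpolation=cv2.INTER_CUBIC))
E
```

```text
t 5.73 pos [628.1   8.2  88.1] F [-0.4 -0.3 -4.9] g 0.432
turn [0.0027 0.007  0.0007] shift cm [0.22 0.08 1.15] dist 1.2
```

View pics/scene5.png

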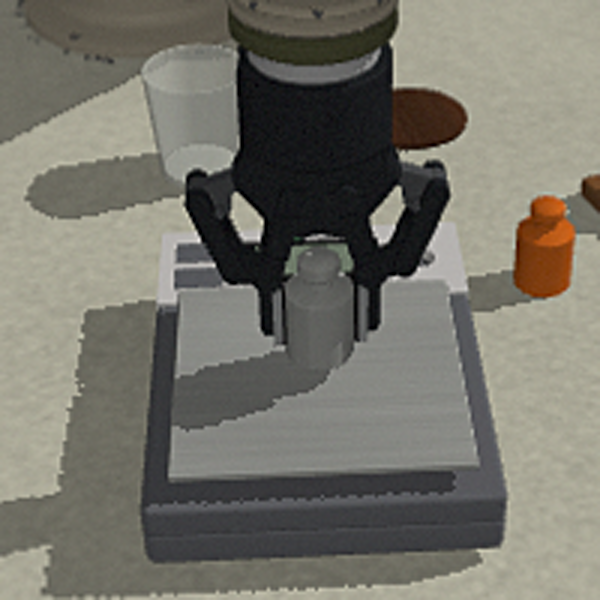

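Run:
```python
from h import *
s=load("scene0")
print(onz(s,(200+320.5/3,150+350/3),77.6),onz(s,(200+320/3,150+258/3),77.6+59))
```

```text
[629.02516554   9.59368964  77.6       ] [625.11952663  11.43161936 136.6       ]
```

Request:
move_arm(series=[[0, 0.006, 0, 0.3, 0.15, 0.2, 0.2], [0, 0.006, 0, 0.3, 0.15, 0.5, 0.2], [0, 0.006, 0, 0.3, 0.15, 0.8, 0.2], [0, 0.006, 0, 0.3, 0.15, 0.9, 0.2], [0, 0.006, 0, 0.3, 0.15, 0.9, 0.2]])

```text
time_s: 6.2
eef_pos: [631.6, 5.8, 81.0]
ee_rot: [0.001, 0.995, -0.097, 0.001]
force: [0.1, -0.2, -5.1]
grip_width: 0.431
```

```bash
python3 go.py 631 6 76.5 -11.2
```

```text
t 6.2 pos [631.6   5.8  81. ] F [ 0.1 -0.2 -5.1] g 0.431
turn [ 0.0025 -0.002   0.0005] shift cm [-0.07 -0.01  0.45] dist 0.5
```

Request:
move_arm(series=[[0.002, -0.002, 0, 0, 0, 0.15, 0.2], [0.002, -0.002, 0, 0, 0, 0.25, 0.2], [0.002, -0.002, 0, 0, 0, 0.35, 0.2], [0.002, -0.002, 0, 0, 0, 0.4, 0.2], [0.002, -0.002, 0, 0, 0, 0.4, 0.2]])

```text
time_s: 6.62
eef_pos: [631.6, 5.8, 76.9]
ee_rot: [0.0, 0.995, -0.097, -0.0]
force: [0.1, 0.8, -4.4]
grip_width: 0.434
```

```bash
python3 go.py 631 6 76.5 -11.2
```

```text
t 6.62 pos [631.6   5.8  76.9] F [ 0.1  0.8 -4.4] g 0.434
turn [0.0006 0.0003 0.0005] shift cm [-0.06 -0.01  0.04] dist 0.1
```

Request:
move_arm(series=[[0, 0, 0, 0, 0, 0.04, 0.2], [0, 0, 0, 0, 0, 0.08, 0.2], [0, 0, 0, 0, 0, 0.1, 0.2]])

```text
time_s: 6.87
eef_pos: [631.7, 5.8, 76.5]
ee_rot: [0.0, 0.995, -0.097, 0.0]
force: [-3.4, 0.1, 3.2]
grip_width: 0.435
```

```bash
python3 go.py 631 6 76.5 -11.2
```

```text
t 6.87 pos [631.7   5.8  76.5] F [-3.4  0.1  3.2] g 0.435
turn [ 0.0006 -0.0003  0.0005] shift cm [-0.07 -0.01  0.  ] dist 0.1
```

Request:
move_arm(series=[[0, 0, 0, 0, 0, 0, 0.48], [0, 0, 0, 0, 0, 0, 0.55], [0, 0, 0, 0, 0, 0, 0.7], [0, 0, 0, 0, 0, 0, 0.85], [0, 0, 0, 0, 0, 0, 0.85]])

```text
time_s: 7.28
eef_pos: [631.8, 5.7, 76.7]
ee_rot: [0.0, 0.995, -0.097, 0.0]
force: [1.0, -0.2, 0.8]
grip_width: 0.852
```

Request:
move_arm(series=[[0, 0, 0, 0, 0, -1, 0.85], [0, 0, 0, 0, 0, -3, 0.85], [0, 0, 0, 0, 0, -6, 0.85], [0, 0, 0, 0, 0, -9.5, 0.85], [0, 0, 0, 0, 0, -13, 0.85]])

```text
time_s: 7.7
eef_pos: [631.4, 5.9, 208.8]
ee_rot: [0.0, 0.995, -0.097, 0.0]
force: [-0.4, 0.3, 0.7]
grip_width: 0.849
```

```bash
python3 go.py 582 -317.5 240 -6.7;python3 - <<'E'
from rig import capture
import cv2,numpy as np
c=capture("scene"); np.savez("scene6.npz",**c);f=c["frame"][150:350,200:400,::-1]; cv2.imwrite(f"pics/scene6.png",cv2.resize(f,None,fx=3,fy=3,interpolation=cv2.INTER_CUBIC))
E
```

```text
t 7.7 pos [631.4   5.9 208.8] F [-0.4  0.3  0.7] g 0.849
turn [ 0.0006 -0.0006 -0.078 ] shift cm [ 1.42 32.69 -3.1 ] dist 32.9
```

View pics/scene6.png

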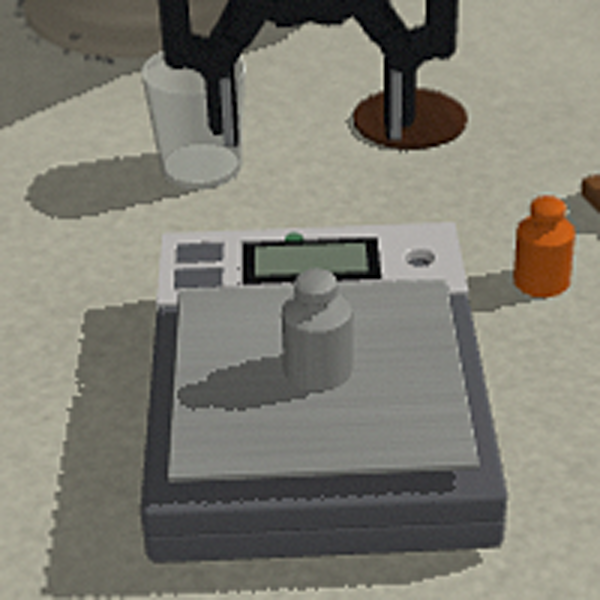

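The weight stands upright in the middle of the pan: its base is at crop (318,370), and the pan's diagonals cross there too. Next is the stylus.

Request:
move_arm(series=[[0, 0, -0.02, 0.2, 3, -2, 0.85], [0, 0, -0.04, 0.4, 7, -3, 0.85], [0, 0, -0.06, 0.6, 11, -3, 0.85], [0, 0, -0.078, 0.8, 15, -3, 0.85], [0, 0, -0.078, 0.9, 19, -3, 0.85]])

```text
time_s: 8.17
eef_pos: [605.0, -184.2, 248.3]
ee_rot: [0.001, 0.998, -0.058, 0.007]
force: [1.0, -0.5, 0.6]
grip_width: 0.851
```

```bash
python3 go.py 582 -317.5 240 -6.7
```

```text
t 8.17 pos [ 605.  -184.2  248.3] F [ 1.  -0.5  0.6] g 0.851
turn [ 0.0019 -0.0143  0.0014] shift cm [-0.76 13.5   0.84] dist 13.5
```

Request:
move_arm(series=[[0, -0.014, 0, -0.3, 4, 0, 0.85], [0, -0.014, 0, -0.6, 8, 0, 0.85], [0, -0.014, 0, -0.75, 11.5, 0, 0.85], [0, -0.014, 0, -0.75, 13.5, 0, 0.85], [0, -0.014, 0, -0.75, 13.5, 0, 0.85]])

```text
time_s: 8.58
eef_pos: [580.6, -321.6, 248.2]
ee_rot: [0.001, 0.998, -0.06, -0.0]
force: [0.0, 0.4, -0.2]
grip_width: 0.853
```

```bash
python3 go.py 582 -317.5 121.3 -6.7;python3 - <<'E'
from rig import capture
import cv2,numpy as np
c=capture("scene"); np.savez("scene7.npz",**c);f=c["frame"][130:340,40:220,::-1]; cv2.imwrite(f"pics/scene7.png",cv2.resize(f,None,fx=2.8,fy=2.8,interpolation=cv2.INTER_CUBIC))
E
```

```text
t 8.58 pos [ 580.6 -321.6  248.2] F [ 0.   0.4 -0.2] g 0.853
turn [ 0.0027 -0.0001 -0.0033] shift cm [ 0.08 -0.46 12.69] dist 12.7
```

View pics/scene7.png

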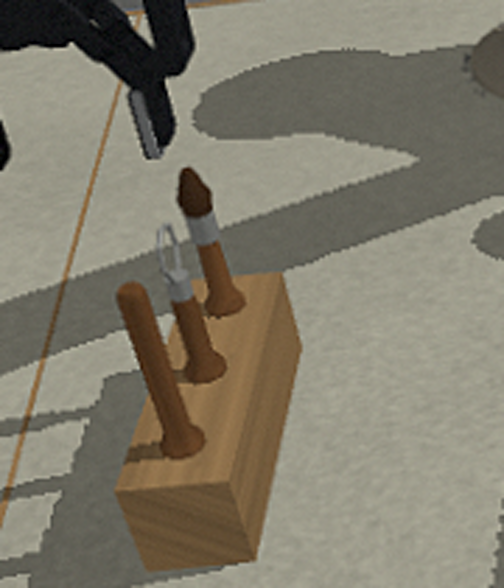

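Request:
move_arm(series=[[0, 0, 0, 0.1, -0.45, 0, 0.85], [0, 0, 0, 0.1, -0.45, 2, 0.85], [0, 0, 0, 0.1, -0.45, 4, 0.85], [0, 0, 0, 0.1, -0.45, 5, 0.85], [0, 0, 0, 0.1, -0.45, 5, 0.85]])

```text
time_s: 9.05
eef_pos: [582.7, -313.0, 196.4]
ee_rot: [-0.0, 0.998, -0.058, -0.002]
force: [-0.7, -0.1, -0.5]
grip_width: 0.851
```

```bash
python3 go.py 582 -317.5 121.3 -6.7;python3 - <<'E'
from rig import capture
import cv2,numpy as np
c=capture("scene"); np.savez("scene7.npz",**c);f=c["frame"][130:340,40:220,::-1]; cv2.imwrite(f"pics/scene8.png",cv2.resize(f,None,fx=2.8,fy=2.8,interpolation=cv2.INTER_CUBIC))
E
```

```text
t 9.05 pos [ 582.7 -313.   196.4] F [-0.7 -0.1 -0.5] g 0.851
turn [-0.0004  0.0031  0.0001] shift cm [0.01 0.46 7.51] dist 7.5
```

View pics/scene8.png

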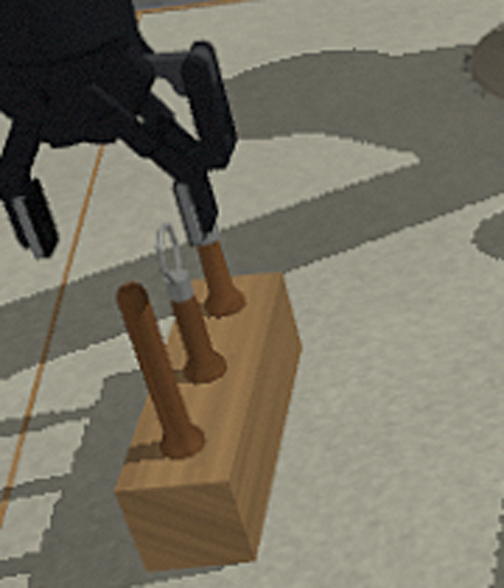

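Request:
move_arm(series=[[0, 0.003, 0, 0, 0.4, 0, 0.85], [0, 0.003, 0, 0, 0.4, 0.5, 0.85], [0, 0.003, 0, 0, 0.4, 1.2, 0.85], [0, 0.003, 0, 0, 0.4, 1.5, 0.85], [0, 0.003, 0, 0, 0.4, 1.5, 0.85]])

```text
time_s: 9.52
eef_pos: [582.3, -317.5, 182.1]
ee_rot: [0.0, 0.998, -0.059, 0.0]
force: [0.8, 0.8, -0.5]
grip_width: 0.849
```

```bash
python3 go.py 582 -317.5 121.3 -6.7
```

```text
t 9.52 pos [ 582.3 -317.5  182.1] F [ 0.8  0.8 -0.5] g 0.849
turn [ 0.0002 -0.0007 -0.0003] shift cm [-0.03  0.01  6.08] dist 6.1
```

Request:
move_arm(series=[[0, 0, 0, 0, 0, 1.5, 0.85], [0, 0, 0, 0, 0, 3.5, 0.85], [0, 0, 0, 0, 0, 5.2, 0.85], [0, 0, 0, 0, 0, 6, 0.85], [0, 0, 0, 0, 0, 6, 0.6]])

```text
time_s: 9.93
eef_pos: [581.7, -317.0, 120.4]
ee_rot: [-0.001, 0.998, -0.059, -0.001]
force: [-0.1, 0.3, -0.5]
grip_width: 0.728
```

```bash
python3 go.py 582 -317.5 121.3 -6.7;python3 - <<'E'
from rig import capture
import cv2,numpy as np
c=capture("scene"); f=c["frame"][130:340,40:220,::-1]; cv2.imwrite(f"pics/scene9.png",cv2.resize(f,None,fx=2.8,fy=2.8,interpolation=cv2.INTER_CUBIC))
E
```

```text
t 9.93 pos [ 581.7 -317.   120.4] F [-0.1  0.3 -0.5] g 0.728
turn [-0.0015  0.002  -0.0004] shift cm [ 0.03  0.04 -0.09] dist 0.1
```

View pics/scene9.png

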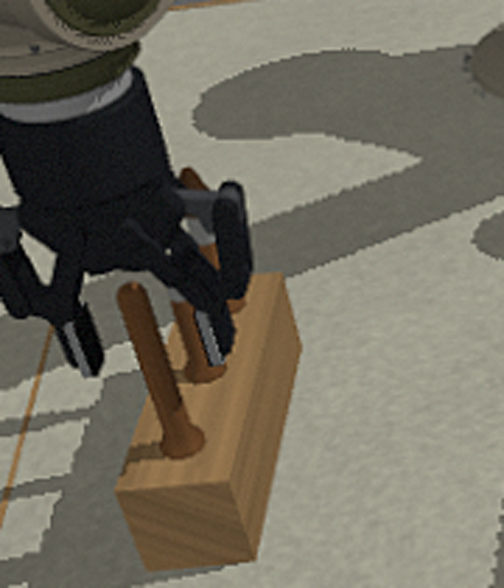

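Request:
move_arm(series=[[0, 0, 0, 0, 0, 0, 0.45], [0, 0, 0, 0, 0, 0, 0.3], [0, 0, 0, 0, 0, 0, 0.2], [0, 0, 0, 0, 0, 0, 0.05], [0, 0, 0, 0, 0, 0, 0.05]], grip_force=60)

```text
time_s: 10.4
eef_pos: [582.6, -317.6, 123.1]
ee_rot: [0.0, 0.998, -0.059, 0.001]
force: [-0.7, 0.3, 4.8]
grip_width: 0.173
```

Request:
move_arm(series=[[0, 0, 0, 0, 0, 0, 0.05], [0, 0, 0, 0, 0, 0, 0.05], [0, 0, 0, 0, 0, 0, 0.05]])

```text
time_s: 10.65
eef_pos: [582.6, -317.6, 123.1]
ee_rot: [0.0, 0.998, -0.059, 0.001]
force: [-0.1, 0.0, 1.5]
grip_width: 0.167
```

```bash
python3 go.py 582 -317.5 121.3 -6.7;python3 - <<'E'
from rig import capture
import cv2,numpy as np
c=capture("scene"); f=c["frame"][130:340,40:220,::-1]; cv2.imwrite(f"pics/scene10.png",cv2.resize(f,None,fx=2.8,fy=2.8,interpolation=cv2.INTER_CUBIC))
E
```

```text
t 10.65 pos [ 582.6 -317.6  123.1] F [-0.1  0.   1.5] g 0.167
turn [ 0.0005 -0.0016 -0.0003] shift cm [-0.06 -0.    0.18] dist 0.2
```

View pics/scene10.png

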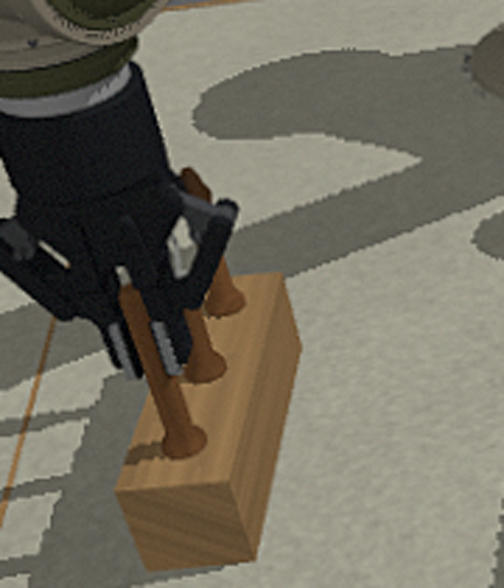

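Request:
move_arm(series=[[0, 0, 0, 0, 0, -0.5, 0.05], [0, 0, 0, 0, 0, -1.5, 0.05], [0, 0, 0, 0, 0, -3, 0.05], [0, 0, 0, 0, 0, -5, 0.05], [0, 0, 0, 0, 0, -7, 0.05]])

```text
time_s: 11.12
eef_pos: [582.4, -317.5, 194.4]
ee_rot: [0.0, 0.998, -0.059, 0.001]
force: [0.6, -0.2, -0.2]
grip_width: 0.172
```

Request:
move_arm(series=[[0, 0, 0, 0, 0, -3, 0.05], [0, 0, 0, 0, 0, -6, 0.05], [0, 0, 0, 0, 0, -8, 0.05], [0, 0, 0, 0, 0, -9, 0.05], [0, 0, 0, 0, 0, -9, 0.05]])

```text
time_s: 11.53
eef_pos: [582.6, -317.7, 287.1]
ee_rot: [0.002, 0.998, -0.059, 0.002]
force: [0.3, -0.2, -0.9]
grip_width: 0.17
```

```bash
python3 go.py 521 99 283 -6.7;python3 - <<'E'
from rig import capture
import cv2,numpy as np
c=capture("scene"); np.savez("scene11.npz",**c);f=c["frame"][60:340,20:220,::-1]; cv2.imwrite(f"pics/scene11.png",cv2.resize(f,None,fx=2.1,fy=2.1,interpolation=cv2.INTER_CUBIC))
c=capture("top"); np.savez("top11.npz",**c);f=c["frame"][160:320,400:600,::-1]; cv2.imwrite(f"pics/top11.png",cv2.resize(f,None,fx=3,fy=3,interpolation=cv2.INTER_CUBIC))
E
```

```text
t 11.53 pos [ 582.6 -317.7  287.1] F [ 0.3 -0.2 -0.9] g 0.17
turn [ 0.0027 -0.005  -0.0003] shift cm [-11.   -40.66   0.25] dist 42.1
```

View pics/scene11.png

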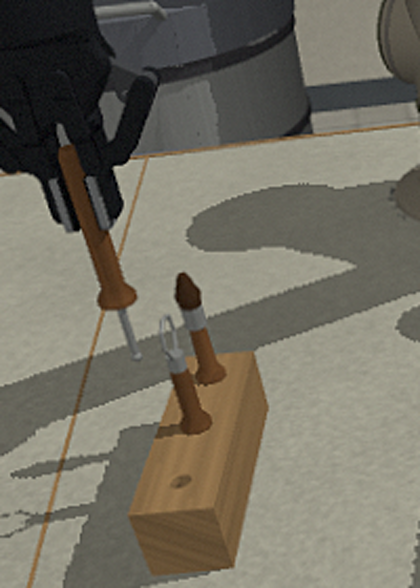

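View pics/top11.png

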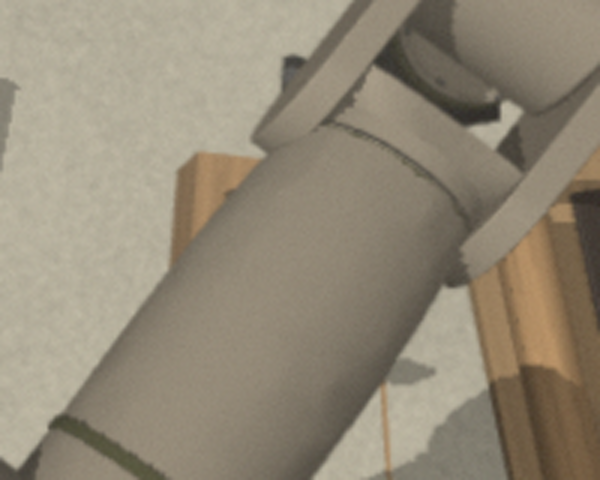

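Run:
```python
from h import *
np.set_printoptions(precision=1,suppress=True)
s=load("scene11")
print("hole",onz(s,(20+181/2.1,60+481/2.1),65)); tip=(20+138/2.1,60+357/2.1)
print("tip px",tip,proj(s,[582.6,-317.7,179]),proj(s,[586,-317.7,179]),onz(s,tip,179))
print(proj(s,[521,99,50]),proj(s,[523,99.5,50]))
```

```text
hole [ 584.1 -315.6   65. ]
tip px (85.71428571428571, 230.0) [ 85.1 231.3] [ 84.8 232.5] [ 579.3 -317.2  179. ]
[339.2 235.2] [339.8 235.8]
```

Request:
move_arm(series=[[0, -0.005, 0, -1, -3.8, 0, 0.05], [0, -0.005, 0, -2, -7.6, 0, 0.05], [0, -0.005, 0, -3, -11.4, 0, 0.05], [0, -0.005, 0, -4, -15.2, 0, 0.05], [0, -0.005, 0, -5, -19, 0, 0.05]])

```text
time_s: 12.05
eef_pos: [553.5, -120.8, 281.4]
ee_rot: [-0.001, 0.998, -0.059, -0.004]
force: [0.8, 0.1, -0.4]
grip_width: 0.171
```

```bash
python3 go.py 521 99 283 -6.7
```

```text
t 12.05 pos [ 553.5 -120.8  281.4] F [ 0.8  0.1 -0.4] g 0.171
turn [-0.0016  0.0084 -0.0007] shift cm [ -5.8  -21.45  -0.08] dist 22.2
```

Request:
move_arm(series=[[0, 0.006, 0, -1, -3.8, 0, 0.05], [0, 0.006, 0, -2, -7.6, 0, 0.05], [0, 0.006, 0, -3, -11.4, 0, 0.05], [0, 0.006, 0, -4, -15.2, 0, 0.05], [0, 0.006, 0, -5, -18.8, 0, 0.05]])

```text
time_s: 12.47
eef_pos: [524.6, 73.8, 280.4]
ee_rot: [-0.001, 0.998, -0.059, -0.003]
force: [0.4, 0.5, -1.2]
grip_width: 0.17
```

```bash
python3 go.py 521 99 283 -6.7
```

```text
t 12.47 pos [524.6  73.8 280.4] F [ 0.4  0.5 -1.2] g 0.17
turn [-0.0015  0.0056 -0.0006] shift cm [-0.65 -2.46 -0.26] dist 2.6
```

Request:
move_arm(series=[[0, 0.005, 0, -0.5, -1.8, 0, 0.05], [0, 0.005, 0, -0.65, -2.4, 0, 0.05], [0, 0.005, 0, -0.65, -2.4, 2, 0.05], [0, 0.005, 0, -0.65, -2.4, 5, 0.05], [0, 0.005, 0, -0.65, -2.4, 7, 0.05]])

```text
time_s: 12.88
eef_pos: [519.5, 98.0, 207.1]
ee_rot: [-0.001, 0.998, -0.059, -0.002]
force: [0.7, -1.1, -1.0]
grip_width: 0.174
```

```bash
python3 go.py 521 99 173 -6.7
```

```text
t 12.88 pos [519.5  98.  207.1] F [ 0.7 -1.1 -1. ] g 0.174
turn [-0.001   0.0045 -0.0009] shift cm [ 0.15 -0.11  3.41] dist 3.4
```

Request:
move_arm(series=[[0, 0.004, 0, 0.15, -0.1, 1, 0.05], [0, 0.004, 0, 0.15, -0.1, 2, 0.05], [0, 0.004, 0, 0.15, -0.1, 3, 0.05], [0, 0.004, 0, 0.15, -0.1, 3.4, 0.05], [0, 0.004, 0, 0.15, -0.1, 3.4, 0.05]])

```text
time_s: 13.3
eef_pos: [520.7, 98.6, 172.3]
ee_rot: [-0.0, 0.998, -0.059, -0.001]
force: [-0.3, 0.2, -0.7]
grip_width: 0.169
```

Request:
move_arm(series=[[0, 0, 0, 0, 0, 0, 0.05], [0, 0, 0, 0, 0, 0, 0.05]])

```text
time_s: 13.47
eef_pos: [521.0, 98.4, 172.9]
ee_rot: [-0.0, 0.998, -0.059, -0.0]
force: [0.6, -0.6, -0.6]
grip_width: 0.171
```

```bash
python3 go.py 521 99 173 -6.7;python3 - <<'E'
from rig import capture
import cv2,numpy as np
c=capture("scene"); np.savez("scene12.npz",**c);f=c["frame"][170:270,280:400,::-1]; cv2.imwrite(f"pics/scene12.png",cv2.resize(f,None,fx=6,fy=6,interpolation=cv2.INTER_CUBIC))
c=capture("top"); np.savez("top12.npz",**c);f=c["frame"][200:300,240:360,::-1]; cv2.imwrite(f"pics/top12.png",cv2.resize(f,None,fx=6,fy=6,interpolation=cv2.INTER_CUBIC))
E
```

```text
t 13.47 pos [521.   98.4 172.9] F [ 0.6 -0.6 -0.6] g 0.171
turn [-0.0008  0.001  -0.0013] shift cm [-0.01 -0.05 -0.01] dist 0.1
```

View pics/scene12.png

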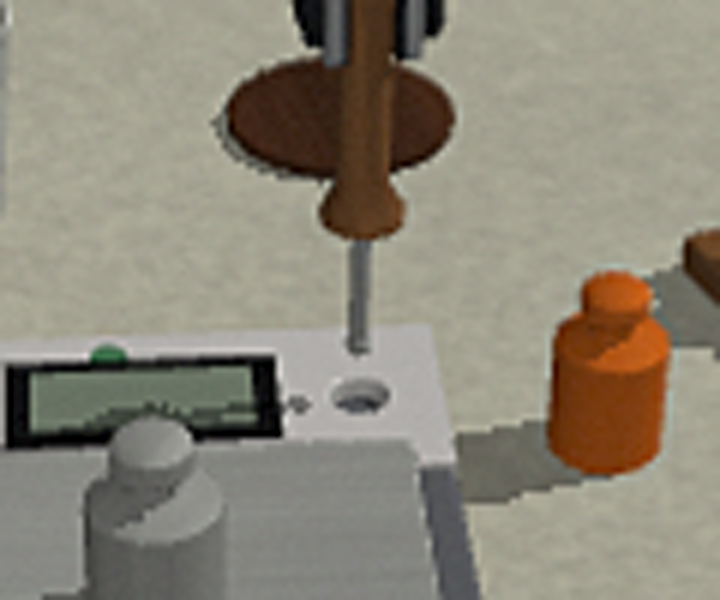

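View pics/top12.png

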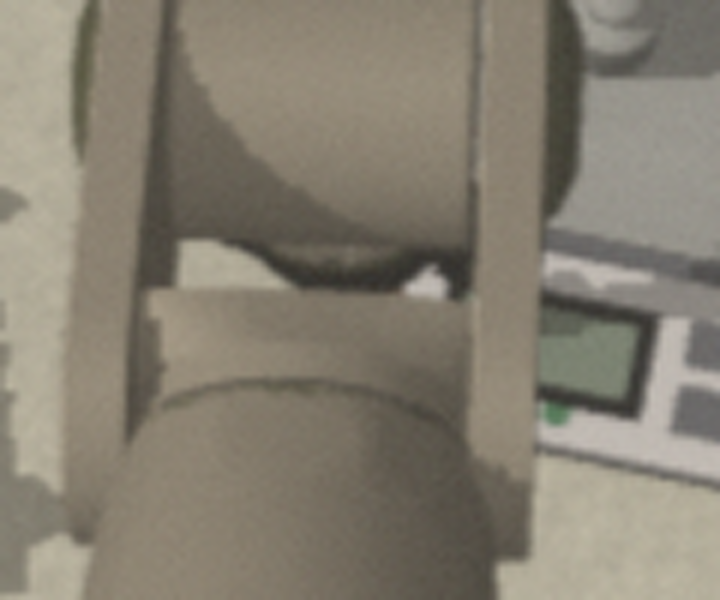

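Run:
```python
from h import *
np.set_printoptions(precision=1,suppress=True)
s=load("scene12")
C=lambda x,y:((x+.5)/6-.5+280,(y+.5)/6-.5+170)
print("bore",onz(s,C(361,397),50),"ball ctr",onz(s,C(359,344),69),"tip",onz(s,C(359,353),65.5))
print("shoulder",onz(s,C(362,214),115), "grip", onz(s,C(369,60),165))
for z in(65,69): print((proj(s,[521,98.4,z])-[280,170])*6)
```

```text
bore [523.   99.5  50. ] ball ctr [521.  99.  69.] tip [520.9  99.1  65.5]
shoulder [518.7  99.7 115. ] grip [514.  102.3 165. ]
[354.2 352.3]
[354.5 341.7]
```

Request:
move_arm(series=[[0, 0, 0, 0.15, -0.05, 0, 0.05], [0, 0, 0, 0.15, -0.05, 0.3, 0.05], [0, 0, 0, 0.15, -0.05, 0.8, 0.05], [0, 0, 0, 0.15, -0.05, 1.3, 0.05], [0, 0, 0, 0.15, -0.05, 1.6, 0.05]])

```text
time_s: 13.98
eef_pos: [522.2, 98.9, 155.9]
ee_rot: [-0.0, 0.998, -0.059, -0.001]
force: [0.0, 0.1, -1.4]
grip_width: 0.166
```

Request:
move_arm(series=[[0, 0, 0, 0, 0, 0.1, 0.05], [0, 0, 0, 0, 0, 0.2, 0.05], [0, 0, 0, 0, 0, 0.2, 0.05]])

```text
time_s: 14.23
eef_pos: [522.1, 98.9, 153.6]
ee_rot: [-0.0, 0.998, -0.059, -0.001]
force: [0.6, -0.1, -0.5]
grip_width: 0.175
```

```bash
python3 go.py 522.5 99 147.1 -6.7;python3 - <<'E'
from rig import capture
import cv2,numpy as np
c=capture("scene"); np.savez("scene12.npz",**c);f=c["frame"][170:270,280:400,::-1]; cv2.imwrite(f"pics/scene13.png",cv2.resize(f,None,fx=6,fy=6,interpolation=cv2.INTER_CUBIC))
E
```

```text
t 14.23 pos [522.1  98.9 153.6] F [ 0.6 -0.1 -0.5] g 0.175
turn [-0.0007  0.0024 -0.0011] shift cm [ 0.04 -0.02  0.65] dist 0.7
```

View pics/scene13.png

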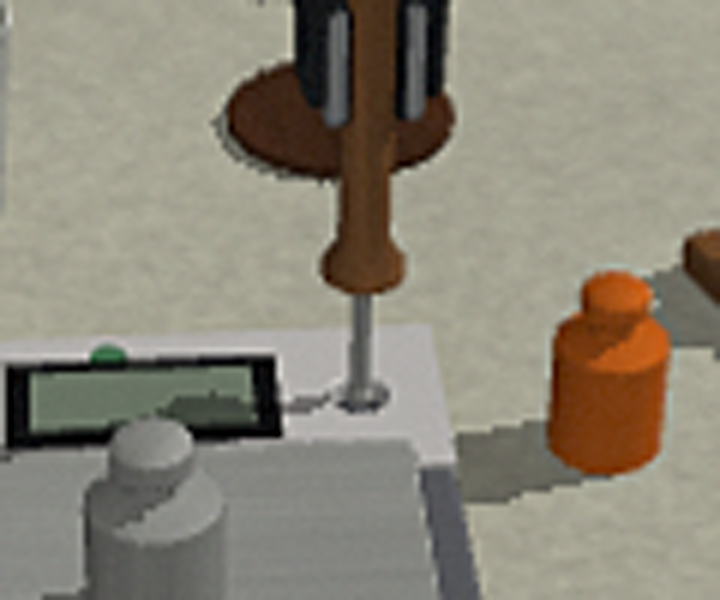

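Crop shows the stylus tip inside the bore at (361,400), centred, with no contact yet. Now pressing.

Request:
move_arm(series=[[0, 0, 0, 0, 0, 0.1, 0.05], [0, 0, 0, 0, 0, 0.2, 0.05], [0, 0, 0, 0, 0, 0.3, 0.05], [0, 0, 0, 0, 0, 0.4, 0.05], [0, 0, 0, 0, 0, 0.4, 0.05]])

```text
time_s: 14.7
eef_pos: [522.3, 98.9, 150.0]
ee_rot: [-0.0, 0.998, -0.059, -0.001]
force: [0.1, 0.3, 1.9]
grip_width: 0.169
```

Request:
move_arm(series=[[0, 0, 0, 0, 0, 0.1, 0.05], [0, 0, 0, 0, 0, 0.2, 0.05], [0, 0, 0, 0, 0, 0.25, 0.05], [0, 0, 0, 0, 0, 0.25, 0.05]])

```text
time_s: 15.03
eef_pos: [522.4, 98.9, 147.6]
ee_rot: [-0.0, 0.998, -0.059, -0.001]
force: [0.0, -0.5, 3.1]
grip_width: 0.172
```

Request:
move_arm(series=[[0, 0, 0, 0, 0, 0.05, 0.05], [0, 0, 0, 0, 0, 0.1, 0.05], [0, 0, 0, 0, 0, 0.1, 0.05]])

```text
time_s: 15.28
eef_pos: [522.4, 98.9, 146.6]
ee_rot: [-0.0, 0.998, -0.059, -0.001]
force: [-1.0, -0.5, 3.6]
grip_width: 0.171
```

Request:
move_arm(series=[[0, 0, 0, 0, 0, 0.05, 0.05], [0, 0, 0, 0, 0, 0.1, 0.05], [0, 0, 0, 0, 0, 0.1, 0.05]])

```text
time_s: 15.53
eef_pos: [522.7, 98.9, 146.2]
ee_rot: [-0.0, 0.998, -0.059, -0.0]
force: [-1.3, 0.1, 8.5]
grip_width: 0.171
```

Request:
move_arm(series=[[0, 0, 0, 0, 0, 0.1, 0.05], [0, 0, 0, 0, 0, 0.1, 0.05], [0, 0, 0, 0, 0, 0.1, 0.05], [0, 0, 0, 0, 0, 0.1, 0.05], [0, 0, 0, 0, 0, 0.1, 0.05]])

```text
time_s: 15.95
eef_pos: [522.9, 98.9, 146.1]
ee_rot: [-0.0, 0.998, -0.059, 0.001]
force: [-1.2, 0.1, 10.2]
grip_width: 0.172
```

Request:
move_arm(series=[[0, 0, 0, 0, 0, 0.1, 0.05], [0, 0, 0, 0, 0, 0.1, 0.05], [0, 0, 0, 0, 0, 0.1, 0.05], [0, 0, 0, 0, 0, 0.1, 0.05], [0, 0, 0, 0, 0, 0.1, 0.05]])

```text
time_s: 16.37
eef_pos: [523.1, 98.9, 146.1]
ee_rot: [-0.0, 0.998, -0.059, 0.001]
force: [-2.9, 0.3, 11.6]
grip_width: 0.175
```

```bash
python3 go.py 522.5 99 147.1 -6.7;python3 - <<'E'
from rig import capture
import cv2,numpy as np
c=capture("scene"); np.savez("scene12.npz",**c);f=c["frame"][170:270,280:400,::-1]; cv2.imwrite(f"pics/scene14.png",cv2.resize(f,None,fx=6,fy=6,interpolation=cv2.INTER_CUBIC))
E
```

```text
t 16.37 pos [523.1  98.9 146.1] F [-2.9  0.3 11.6] g 0.175
turn [-0.0009 -0.0019 -0.0009] shift cm [-0.06 -0.   -0.1 ] dist 0.1
```

View pics/scene14.png

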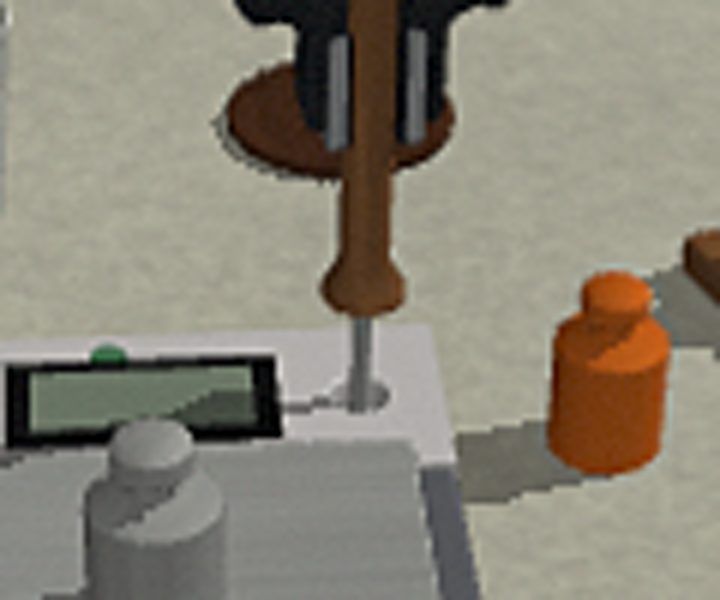

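The crop shows the tip deep in the bore at (361,400). Travel stopped at TCP z 146.1 and the force rose past 10 N, so the key is fully down. I keep holding.

Request:
move_arm(series=[[0, 0, 0, -0.04, 0, 0.1, 0.05], [0, 0, 0, -0.04, 0, 0.1, 0.05], [0, 0, 0, -0.04, 0, 0.1, 0.05], [0, 0, 0, -0.04, 0, 0.1, 0.05], [0, 0, 0, -0.04, 0, 0.1, 0.05]])

```text
time_s: 16.83
eef_pos: [522.9, 98.9, 146.1]
ee_rot: [-0.0, 0.998, -0.059, 0.001]
force: [-2.5, -0.2, 11.4]
grip_width: 0.172
```

Request:
move_arm(series=[[0, 0, 0, -0.04, 0, 0.1, 0.05], [0, 0, 0, -0.04, 0, 0.1, 0.05], [0, 0, 0, -0.04, 0, 0.1, 0.05], [0, 0, 0, -0.04, 0, 0.1, 0.05], [0, 0, 0, -0.04, 0, 0.1, 0.05]])

```text
time_s: 17.25
eef_pos: [522.8, 98.9, 146.1]
ee_rot: [-0.0, 0.998, -0.059, 0.002]
force: [-2.2, -0.1, 11.6]
grip_width: 0.17
```

Request:
move_arm(series=[[0, 0, 0, -0.02, 0, 0.1, 0.05], [0, 0, 0, -0.02, 0, 0.1, 0.05], [0, 0, 0, -0.02, 0, 0.1, 0.05], [0, 0, 0, -0.02, 0, 0.1, 0.05], [0, 0, 0, -0.02, 0, 0.1, 0.05]])

```text
time_s: 17.67
eef_pos: [522.8, 98.9, 146.1]
ee_rot: [-0.0, 0.998, -0.059, 0.003]
force: [-2.7, -1.0, 11.4]
grip_width: 0.171
```

Request:
move_arm(series=[[0, 0, 0, -0.02, 0, 0.1, 0.05], [0, 0, 0, -0.02, 0, 0.1, 0.05], [0, 0, 0, -0.02, 0, 0.1, 0.05], [0, 0, 0, -0.02, 0, 0.1, 0.05], [0, 0, 0, -0.02, 0, 0.1, 0.05]])

```text
time_s: 18.08
eef_pos: [522.7, 98.9, 146.1]
ee_rot: [-0.0, 0.998, -0.059, 0.003]
force: [-2.8, 0.2, 11.5]
grip_width: 0.174
```

Request:
move_arm(series=[[0, 0, 0, -0.02, 0, 0.1, 0.05], [0, 0, 0, -0.02, 0, 0.1, 0.05], [0, 0, 0, -0.02, 0, 0.1, 0.05], [0, 0, 0, -0.02, 0, 0.1, 0.05], [0, 0, 0, -0.02, 0, 0.1, 0.05]])

```text
time_s: 18.5
eef_pos: [522.7, 99.0, 146.1]
ee_rot: [-0.0, 0.998, -0.059, 0.003]
force: [-2.5, -0.2, 11.7]
grip_width: 0.176
```

Request:
move_arm(series=[[0, 0, 0, -0.02, 0, 0.1, 0.05], [0, 0, 0, -0.02, 0, 0.1, 0.05], [0, 0, 0, -0.02, 0, 0.1, 0.05], [0, 0, 0, -0.02, 0, 0.1, 0.05], [0, 0, 0, -0.02, 0, 0.1, 0.05]])

```text
time_s: 18.92
eef_pos: [522.6, 99.0, 146.1]
ee_rot: [-0.0, 0.998, -0.059, 0.004]
force: [-3.0, 0.6, 12.4]
grip_width: 0.173
```

```bash
python3 go.py 522.5 99 173 -6.7
```

```text
t 18.92 pos [522.6  99.  146.1] F [-3.   0.6 12.4] g 0.173
turn [-0.0006 -0.0075 -0.0003] shift cm [ 0.01 -0.   -2.69] dist 2.7
```

Request:
move_arm(series=[[0, -0.003, 0, 0, 0, -0.5, 0.05], [0, -0.006, 0, 0, 0, -1.5, 0.05], [0, -0.007, 0, 0, 0, -3, 0.05], [0, -0.007, 0, 0, 0, -5, 0.05], [0, -0.007, 0, 0, 0, -8, 0.05]])

```text
time_s: 19.33
eef_pos: [520.9, 99.0, 224.7]
ee_rot: [-0.0, 0.998, -0.059, -0.002]
force: [0.1, -0.2, -1.1]
grip_width: 0.167
```

Request:
move_arm(series=[[0, 0, 0, 0, 0, -3, 0.05], [0, 0, 0, 0, 0, -5.5, 0.05], [0, 0, 0, 0, 0, -6.5, 0.05], [0, 0, 0, 0, 0, -6.5, 0.05]])

```text
time_s: 19.67
eef_pos: [521.8, 99.0, 291.2]
ee_rot: [-0.0, 0.998, -0.059, -0.001]
force: [0.1, 0.5, -1.0]
grip_width: 0.171
```

```bash
python3 go.py 582.6 -317.6 283 -6.7;python3 - <<'E'
from rig import capture
import cv2,numpy as np
c=capture("scene"); np.savez("scene15.npz",**c);cv2.imwrite(f"pics/scene15.png",c["frame"][:,:,::-1])
E
```

```text
t 19.67 pos [521.8  99.  291.2] F [ 0.1  0.5 -1. ] g 0.171
turn [-0.0005  0.0014 -0.0004] shift cm [10.92 40.66  0.78] dist 42.1
```

View pics/scene15.png

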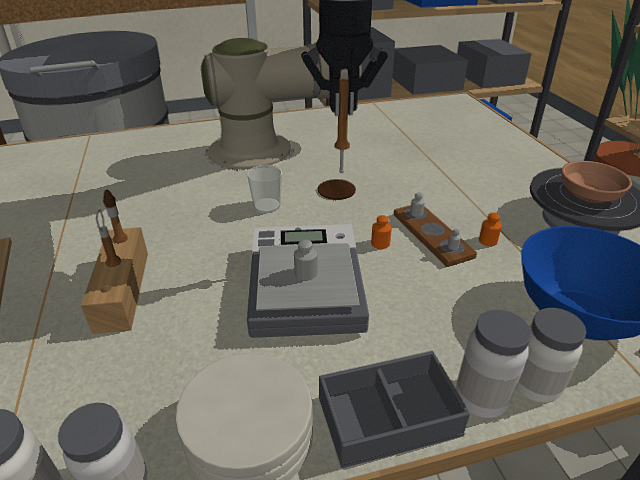

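Full scene: the weight stands mid-pan at (305,262), and the stylus hangs clear with its tip at (342,170). The free stand hole is at (106,289), with the other two tools unmoved. Now carrying the stylus back.

Request:
move_arm(series=[[0, 0, 0, 1, 3.8, 0, 0.05], [0, 0, 0, 2, 7.6, 0, 0.05], [0, 0, 0, 3, 11.4, 0, 0.05], [0, 0, 0, 4, 15.2, 0, 0.05], [0, 0, 0, 5, 19, 0, 0.05]])

```text
time_s: 20.13
eef_pos: [548.0, -97.2, 286.3]
ee_rot: [-0.001, 0.998, -0.059, -0.004]
force: [0.8, -0.2, 0.0]
grip_width: 0.171
```

```bash
python3 go.py 582.6 -317.6 283 -6.7
```

```text
t 20.13 pos [548.  -97.2 286.3] F [ 0.8 -0.2  0. ] g 0.171
turn [-0.0013  0.0085 -0.0003] shift cm [ 6.01 21.48  0.26] dist 22.3
```

Request:
move_arm(series=[[0, 0.007, 0, 1.1, 3.9, 0, 0.05], [0, 0.007, 0, 2.2, 7.8, 0, 0.05], [0, 0.007, 0, 3.3, 11.7, 0, 0.05], [0, 0.007, 0, 4.4, 15.6, 0, 0.05], [0, 0.007, 0, 5.4, 19.4, 0, 0.05]])

```text
time_s: 20.55
eef_pos: [578.5, -298.1, 282.7]
ee_rot: [-0.002, 0.998, -0.059, -0.002]
force: [0.2, 0.7, 0.6]
grip_width: 0.168
```

```bash
python3 go.py 582.6 -317.6 283 -6.7
```

```text
t 20.55 pos [ 578.5 -298.1  282.7] F [0.2 0.7 0.6] g 0.168
turn [-0.0035  0.005  -0.0006] shift cm [ 0.63  1.89 -0.04] dist 2.0
```

Request:
move_arm(series=[[-0.003, 0.003, 0, 0.3, 1, 0, 0.05], [-0.003, 0.003, 0, 0.5, 1.6, 0, 0.05], [-0.003, 0.003, 0, 0.6, 1.9, 0, 0.05], [-0.003, 0.003, 0, 0.6, 1.9, 0, 0.05], [-0.003, 0.003, 0, 0.6, 1.9, 0, 0.05]])

```text
time_s: 20.97
eef_pos: [582.5, -316.2, 282.6]
ee_rot: [-0.001, 0.998, -0.058, -0.001]
force: [0.9, 0.7, -0.7]
grip_width: 0.174
```

```bash
python3 go.py 582.6 -317.6 190 -6.7
```

```text
t 20.97 pos [ 582.5 -316.2  282.6] F [ 0.9  0.7 -0.7] g 0.174
turn [-0.0009  0.0021  0.0009] shift cm [0.04 0.14 9.26] dist 9.3
```

Request:
move_arm(series=[[0, 0.002, 0, 0.05, 0.15, 2.5, 0.05], [0, 0.002, 0, 0.05, 0.15, 5.5, 0.05], [0, 0.002, 0, 0.05, 0.15, 8, 0.05], [0, 0.002, 0, 0.05, 0.15, 9.2, 0.05], [0, 0.002, 0, 0.05, 0.15, 9.2, 0.05]])

```text
time_s: 21.38
eef_pos: [582.0, -315.5, 187.7]
ee_rot: [-0.002, 0.998, -0.057, -0.002]
force: [0.0, 0.9, -0.2]
grip_width: 0.167
```

```bash
python3 go.py 582.6 -317.6 176 -6.7;python3 - <<'E'
from rig import capture
import cv2,numpy as np
c=capture("scene"); np.savez("scene16.npz",**c);f=c["frame"][180:340,50:190,::-1]; cv2.imwrite(f"pics/scene16.png",cv2.resize(f,None,fx=3.7,fy=3.7,interpolation=cv2.INTER_CUBIC))
E
```

```text
t 21.38 pos [ 582.  -315.5  187.7] F [ 0.   0.9 -0.2] g 0.167
turn [-0.0038  0.0047  0.0025] shift cm [0.09 0.2  1.17] dist 1.2
```

View pics/scene16.png

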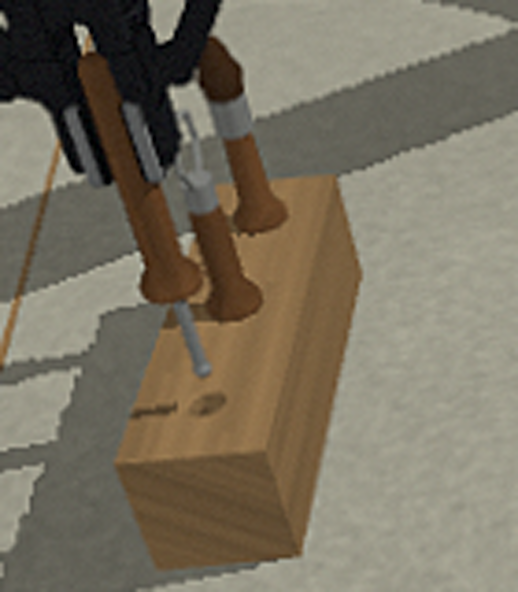

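Request:
move_arm(series=[[-0.003, 0.004, 0.002, 0.08, 0.2, 0, 0.05], [-0.003, 0.004, 0.002, 0.08, 0.2, 0.3, 0.05], [-0.003, 0.004, 0.002, 0.08, 0.2, 0.5, 0.05], [-0.003, 0.004, 0.002, 0.08, 0.2, 0.5, 0.05]])

```text
time_s: 21.77
eef_pos: [583.2, -318.2, 185.4]
ee_rot: [0.001, 0.998, -0.058, 0.001]
force: [-0.4, 0.9, -0.9]
grip_width: 0.171
```

```bash
python3 go.py 582.6 -317.6 176 -6.7;python3 - <<'E'
from rig import capture
from h import *
c=capture("scene"); np.savez("scene17.npz",**c);f=c["frame"][240:320,70:140,::-1]; cv2.imwrite(f"pics/scene17.png",cv2.resize(f,None,fx=7,fy=7,interpolation=cv2.INTER_CUBIC))
E
```

```text
t 21.77 pos [ 583.2 -318.2  185.4] F [-0.4  0.9 -0.9] g 0.171
turn [ 0.0013 -0.0028  0.0004] shift cm [-0.07 -0.06  0.94] dist 0.9
```

View pics/scene17.png

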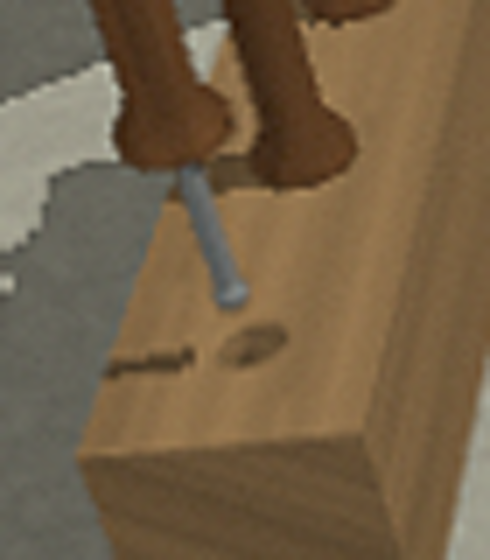

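Run:
```python
from h import *
np.set_printoptions(precision=1,suppress=True)
s=load("scene17");C=lambda x,y:((x+.5)/7-.5+70,(y+.5)/7-.5+240)
print("hole",onz(s,C(253,346),65),"ball",onz(s,C(231,294),185.4-108.1+4),"press-shift alt",onz(s,C(231,294),80))
```

```text
hole [ 583.7 -316.4   65. ] ball [ 584.  -317.1   81.3] press-shift alt [ 582.3 -317.6   80. ]
```

Request:
move_arm(series=[[0, -0.002, 0, -0.03, -0.08, 0.2, 0.05], [0, -0.002, 0, -0.03, -0.08, 0.7, 0.05], [0, -0.002, 0, -0.03, -0.08, 1.5, 0.05], [0, -0.002, 0, -0.03, -0.08, 2.2, 0.05], [0, -0.002, 0, -0.03, -0.08, 2.5, 0.05]])

```text
time_s: 22.23
eef_pos: [582.6, -317.1, 158.5]
ee_rot: [-0.0, 0.998, -0.058, -0.001]
force: [0.7, -0.3, -1.3]
grip_width: 0.171
```

```bash
python3 go.py 582.8 -317.4 123.1 -6.7;python3 - <<'E'
from rig import capture
from h import *
c=capture("scene"); np.savez("scene17.npz",**c);f=c["frame"][240:320,70:140,::-1]; cv2.imwrite(f"pics/scene18.png",cv2.resize(f,None,fx=7,fy=7,interpolation=cv2.INTER_CUBIC))
E
```

```text
t 22.23 pos [ 582.6 -317.1  158.5] F [ 0.7 -0.3 -1.3] g 0.171
turn [-0.0001  0.0015  0.0003] shift cm [0.03 0.02 3.54] dist 3.5
```

View pics/scene18.png

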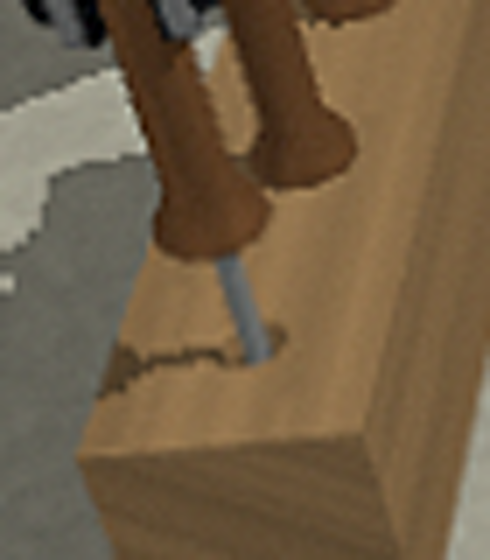

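The tip is in the hole at crop (258,352) with no contact force. I continue down.

Request:
move_arm(series=[[0, 0, 0, 0.03, 0, 0.8, 0.05], [0, 0, 0, 0.03, 0, 1.6, 0.05], [0, 0, 0, 0.03, 0, 2.4, 0.05], [0, 0, 0, 0.03, 0, 3, 0.05], [0, 0, 0, 0.03, 0, 3, 0.05]])

```text
time_s: 22.7
eef_pos: [582.3, -316.7, 126.5]
ee_rot: [-0.001, 0.998, -0.058, -0.002]
force: [-0.0, 0.8, -0.6]
grip_width: 0.173
```

```bash
python3 go.py 582.8 -317.4 123.1 -6.7
```

```text
t 22.7 pos [ 582.3 -316.7  126.5] F [-0.   0.8 -0.6] g 0.173
turn [-0.0017  0.0041  0.0002] shift cm [0.06 0.06 0.34] dist 0.3
```

Request:
move_arm(series=[[-0.001, 0.003, 0, 0.05, 0.06, 0.1, 0.05], [-0.001, 0.003, 0, 0.05, 0.06, 0.2, 0.05], [-0.001, 0.003, 0, 0.05, 0.06, 0.25, 0.05], [-0.001, 0.003, 0, 0.05, 0.06, 0.25, 0.05]])

```text
time_s: 23.03
eef_pos: [582.7, -317.5, 124.2]
ee_rot: [-0.0, 0.998, -0.058, -0.0]
force: [-0.2, 0.9, -1.0]
grip_width: 0.168
```

Request:
move_arm(series=[[0, 0, 0, 0, 0, 0.05, 0.05], [0, 0, 0, 0, 0, 0.1, 0.05], [0, 0, 0, 0, 0, 0.1, 0.05]])

```text
time_s: 23.28
eef_pos: [582.7, -317.5, 123.2]
ee_rot: [-0.0, 0.998, -0.058, -0.0]
force: [0.7, 0.2, -0.9]
grip_width: 0.172
```

```bash
python3 go.py 582.8 -317.4 123.1 -6.7
```

```text
t 23.28 pos [ 582.7 -317.5  123.2] F [ 0.7  0.2 -0.9] g 0.172
turn [-0.0005  0.0007  0.0002] shift cm [ 0.   -0.01  0.01] dist 0.0
```

Request:
move_arm(series=[[0, 0, 0, 0, 0, 0.05, 0.05], [0, 0, 0, 0, 0, 0.1, 0.05], [0, 0, 0, 0, 0, 0.1, 0.05]])

```text
time_s: 23.53
eef_pos: [582.9, -317.6, 123.1]
ee_rot: [0.0, 0.998, -0.058, 0.0]
force: [-1.8, 0.5, 4.4]
grip_width: 0.167
```

Request:
move_arm(series=[[0, 0, 0, 0, 0, 0.04, 0.05], [0, 0, 0, 0, 0, 0.08, 0.05], [0, 0, 0, 0, 0, 0.08, 0.05]])

```text
time_s: 23.78
eef_pos: [583.0, -317.7, 123.0]
ee_rot: [0.0, 0.998, -0.058, 0.0]
force: [-1.9, 1.1, 5.6]
grip_width: 0.173
```

```bash
python3 go.py 582.8 -317.4 123.1 -6.7;python3 - <<'E'
from rig import capture
from h import *
c=capture("scene"); np.savez("scene17.npz",**c);f=c["frame"][180:320,60:180,::-1]; cv2.imwrite(f"pics/scene19.png",cv2.resize(f,None,fx=4.2,fy=4.2,interpolation=cv2.INTER_CUBIC))
E
```

```text
t 23.78 pos [ 583.  -317.7  123. ] F [-1.9  1.1  5.6] g 0.173
turn [ 0.0005 -0.0008  0.0003] shift cm [-0.03 -0.02 -0.01] dist 0.0
```

View pics/scene19.png

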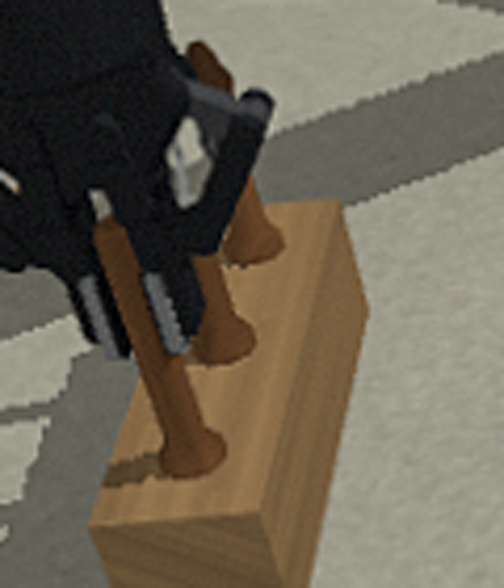

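Seated: contact came at TCP z 123.1, the same height as at pick-up, and the shoulder is on the stand top at crop (194,450). Releasing.

Request:
move_arm(series=[[0, 0, 0, 0, 0, 0, 0.25], [0, 0, 0, 0, 0, 0, 0.35], [0, 0, 0, 0, 0, 0, 0.5], [0, 0, 0, 0, 0, 0, 0.7], [0, 0, 0, 0, 0, 0, 0.8]])

```text
time_s: 24.25
eef_pos: [583.0, -317.6, 122.8]
ee_rot: [0.0, 0.998, -0.058, 0.0]
force: [0.1, -0.3, -0.1]
grip_width: 0.76
```

Request:
move_arm(series=[[0, 0, 0, 0, 0, 0, 0.8], [0, 0, 0, 0, 0, -1, 0.8], [0, 0, 0, 0, 0, -3, 0.8], [0, 0, 0, 0, 0, -6, 0.8], [0, 0, 0, 0, 0, -9, 0.8]])

```text
time_s: 24.67
eef_pos: [582.7, -317.4, 214.3]
ee_rot: [-0.0, 0.998, -0.058, -0.0]
force: [0.6, 0.3, 0.4]
grip_width: 0.801
```

Request:
move_arm(series=[[0, 0, 0, 0, 0, -3, 0.8], [0, 0, 0, 0, 0, -6, 0.8], [0, 0, 0, 0, 0, -7, 0.8], [0, 0, 0, 0, 0, -7, 0.8], [0, 0, 0, 0, 0, -7, 0.8]])

```text
time_s: 25.08
eef_pos: [582.6, -317.3, 283.7]
ee_rot: [-0.0, 0.998, -0.058, -0.0]
force: [-0.8, 0.2, -0.6]
grip_width: 0.802
```

```bash
python3 go.py 582.8 -317.4 280 -6.7;python3 - <<'E'
from rig import capture
from h import *
c=capture("scene"); np.savez("scene20.npz",**c);cv2.imwrite(f"pics/scene20.png",c["frame"][:,:,::-1]);f=c["frame"][180:320,60:180,::-1]; cv2.imwrite(f"pics/scene21.png",cv2.resize(f,None,fx=4.2,fy=4.2,interpolation=cv2.INTER_CUBIC))
c=capture("top");cv2.imwrite(f"pics/top20.png",c["frame"][:,:,::-1])
E
```

```text
t 25.08 pos [ 582.6 -317.3  283.7] F [-0.8  0.2 -0.6] g 0.802
turn [-0.0004  0.0006  0.0003] shift cm [0.02 0.01 0.37] dist 0.4
```

View pics/scene20.png

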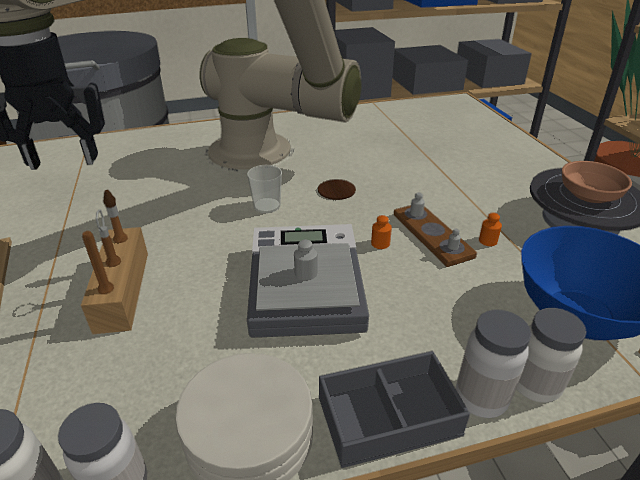

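View pics/scene21.png

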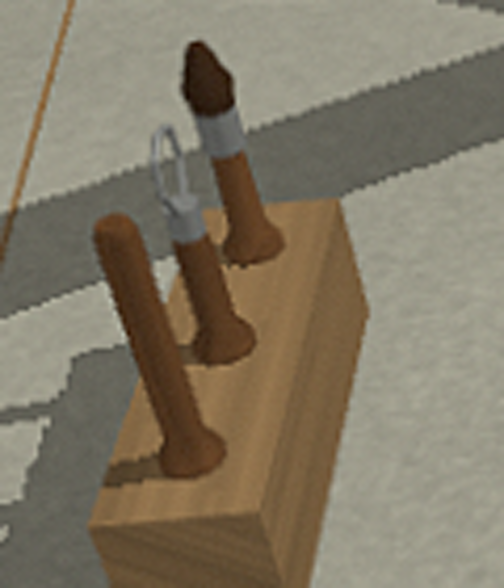

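View pics/top20.png

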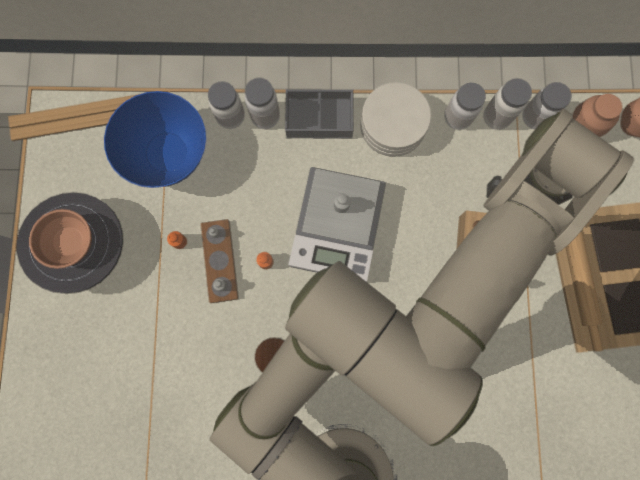

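Both views agree. The weight is upright mid-pan (scene (305,262), top (341,203)), the stylus is fully down in its hole (scene (97,265)), and the other weights and tools are in place. The gripper is clear, so I hand the job in.

```bash
python3 -c "
from rig import job
print(job.finish_job())"
```

```text
the job is handed in; nothing more can be done
None
```

The job is done and handed in at about 25 s of the 72 s allowed; the hand-in gives no verdict.

- **Weight:** I set the large steel weight down upright on the pan in small steps until the force showed contact. In the last scene and top pictures it stands in the middle of the pan.
- **Calibration key:** I pressed it with the stylus until it stopped moving. It stayed down from about 15.5 s to 18.9 s at roughly 8–12 N; the full-down spring force is 5 N.
- **Stylus:** It is back in its own hole. It touched down at the same height as at pick-up, to 0.1 mm, and the last picture shows its shoulder on the stand.
- **Other weights and tools:** They look unmoved, and the gripper was clear of everything at hand-in.

**Checks that disagreed:** The two cameras differed by about 4 mm in x, within their stated error. I used averages and lined up the stylus tip against the bore and the hole in the scene view, because the arm hid the top view there. The key stopped about 1 mm lower than I worked out from the pick-up height. I put this down to arm or force error, since the stylus later seated at its original height and so had not slipped.

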